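# Load the spacer rings on the drive spindle and lock them with the linchpin

## Task

Get the bench drive unit ready to run: take the dust cap off the spindle and stand it upright, open end down, in the white tray, then slide every spacer ring that is out on the bench down over the spindle so they lie flat in one stack. Push the linchpin fully home through the slot near the top of the spindle, block against the spindle, and swing its sprung wire ring up and over the spindle top so that it snaps down past the pin's end and stays shut. Leave the other things on the bench where they stand.

Things in the scene. Friction and masses are not known exactly. Their poses are not given: they have to be found in the camera images.
- machine: Low white drive unit, fixed; base 200 x 200 x 35 mm, a ridge 65 mm high along its +x edge (from 62 mm beyond the spindle). Origin: on the axis of its upright steel spindle, at bench level; z up. Spindle: foot flange 56 mm dia. up to z=45 mm, round shaft 34 mm dia. to 136 mm (top 7 mm tapered), then a flat-sided head 22 (x) by 25 mm (y), then a cone to 14 mm dia., top at 163 mm.
- seat (a point): Top of the foot flange on the spindle axis (45 mm above the bench): where the lowest ring lies.
- slot (a point): Middle of the slot that goes right through the spindle head, 145 mm above the bench. The slot runs along this frame's y axis (25 mm long, open at both ends), is 12 mm wide (x) and 18.6 mm high (z).
- cap: Grey plastic dust cap, an upside-down cup 54 mm dia., 50 mm high, walls 3 mm, with a round knob 20 mm dia. and 24 mm high on top. It hangs loosely over the spindle top (lift it at least 60 mm to clear it). Origin: centre of its open lower rim; z up; the knob reaches from z=50 to 74 mm.
- tray: White open tray fixed to the bench, 130 x 130 mm outside, 18 mm high, walls 4 mm, floor 4 mm. Origin: centre of its underside.
- pin: Steel linchpin on a white rest 20 mm high. Block x -42 to 0, 14 wide (y), z 0 to 28 mm; origin: its underside at the front face, mid-width. x runs forwards along the flat shank, 8 wide x 16 high, axis at z=12, end at x=36 mm, last 8 mm stepped down to 4 x 10. Front face stops against the spindle head; fits the slot from either side. Wire ring hinged at rear: hold block sides at x -30 to -4.
- pin_mid (a point): Point on the shank axis 12.5 mm in front of the block; coincides with the slot's middle when the pin is fully home.
- pin_grip (a point): Good place to hold the pin: mid-width of the block, 17 mm behind its front face, 22 mm above its underside.
- bail_hinge (a point): Hinge axis of the wire ring: on the pin, 37 mm behind the block's front face, at shank height; the axis lies along the pin's y.
- bail_bar (a point): Middle of the far bar of the wire ring, 78 mm from the hinge; the bar is 5 mm thick and about 26 mm of it are straight, along the pin's y. The ring is 47 mm wide outside, 37 mm inside.
- bail (a joint): Angle of the wire ring about its hinge, rad: 0 = open (folded back behind the block, 25 degrees above level), 1.13 = upright, 2.7 = shut (lying forwards level with the shank around the spindle, bar just past the shank's end). A spring holds it at either end (a push of about 1 N at the bar swings it) and it snaps over centre at 1.35.
- ring0: Aluminium spacer ring, 58 mm outside, 40 mm bore, 18 mm thick, lying flat on the bench (two to four of the four are there). Once threaded over the spindle head and let go it slides down the shaft by itself. Origin: centre of its underside; z up.
- ring1: Aluminium spacer ring, 58 mm outside, 40 mm bore, 18 mm thick, lying flat on the bench (two to four of the four are there). Once threaded over the spindle head and let go it slides down the shaft by itself. Origin: centre of its underside; z up.
- ring2: Aluminium spacer ring, 58 mm outside, 40 mm bore, 18 mm thick, lying flat on the bench (two to four of the four are there). Once threaded over the spindle head and let go it slides down the shaft by itself. Origin: centre of its underside; z up.
- ring3: Aluminium spacer ring, 58 mm outside, 40 mm bore, 18 mm thick, lying flat on the bench (two to four of the four are there). Once threaded over the spindle head and let go it slides down the shaft by itself. Origin: centre of its underside; z up.
- stopper: Bystander: black rubber stopper 26 mm dia., 28 mm high, standing. Leave it alone. Origin on its underside.
- wrench: Bystander: steel wrench 130 mm long lying on the bench. Leave it alone. Origin on its underside.
- tin: Bystander: flat round white tin 60 mm dia., 18 mm high. Leave it alone. Origin on its underside.
- beaker: Bystander: glass beaker 64 mm dia., 85 mm high. Leave it alone. Origin on its underside.
- jar: Bystander: white jar 48 mm dia., 55 mm high. Leave it alone. Origin on its underside.
- flask: Bystander: clear bottle 60 mm dia., 150 mm high. Leave it alone. Origin on its underside.
- brush: Bystander: brush 140 mm long lying on the bench. Leave it alone. Origin on its underside.

How it is judged (in metres and radians):
On the way, in this order (a step that is already met when the one before it is completed fails the run):
1. the dust cap stands in the tray (x of cap in the frame of tray between -0.045 and 0.045 m and y of cap in the frame of tray between -0.045 and 0.045 m and z of cap in the frame of tray below 0.012 m and angle between cap's own z axis and vertical below 0.12 rad), for 0.2 s.
2. every ring lies on the spindle (horizontal distance between each of ring0, ring1, ring2, ring3 and seat below 0.007 m and z of each of ring0, ring1, ring2, ring3 in the frame of seat below 0.06 m and angle between each of ring0, ring1, ring2, ring3's own z axis and vertical below 0.1 rad), for 0.2 s.
3. the linchpin is fully home in the slot, its wire ring still open (distance between pin_mid and slot below 0.01 m and angle between the x axis of pin and the y axis of slot, either way round below 0.25 rad and value of joint bail below 1.3 rad), for 0.2 s.
4. the wire ring is shut over the pin's end (distance between pin_mid and slot below 0.01 m and angle between the x axis of pin and the y axis of slot, either way round below 0.25 rad and value of joint bail above 2.55 rad), for 0.2 s.
At the end, for the whole second after the job is handed in: Cap upright on the tray floor (within 45 mm of its centre each way), all present rings flat on the spindle (7 mm off axis at most, under 60 mm above the flange), pin_mid within 10 mm of the slot's middle, shank within 0.25 rad of it, wire ring within 0.15 rad of shut, all at rest (all of step 1 and all of step 2 and all of step 4 and linear speed of each of ring0, ring1, ring2, ring3, pin, cap below 0.02 m/s); the robot touches nothing.
It fails at once if a bystander (stopper, wrench, tin, beaker, jar, flask, brush) is shoved more than 60 mm from its place (distance of any of stopper, wrench, tin, beaker, jar, flask, brush from where it was at the start of the episode above 0.06 m).
Of ring0, ring1, ring2, ring3 only 2 to 4 are there at a start; the rules pass over those that are not, and their reading is None.
At some moment in a run one of ring0, ring1, ring2, ring3 may be knocked a few centimetres aside while the robot is not near it.
It also fails if it takes over 210 s, if anything falls off the work surface, if the arm or the gripper's body presses on something with over 40 N, if the wrist force passes 120 N, or if a joint passes its speed limit or range.

## Robot

A 7-joint arm with a two-finger parallel gripper is mounted at the origin on the work surface. World frame = base frame: x ahead of the robot, y to its left, z up, the work surface at z = 0. Lengths are in m, angles in degrees, forces in N, time in s.
With the tool pointing down it reaches from about 0.425 to 0.875 m from the base axis. Payload 4.7 kg.
Tool frame: the origin (TCP) lies midway between the tips of the shut fingers; the grasp point (between the pads) lies 19 mm behind it (env.tcp_to_grasp is the distance from the TCP to the grasp point, in m); z points along the fingers, x is the direction in which the jaws open and shut, and the axes are right-handed (so a half turn about z gives the same grasp; the last joint's range is limited). The gripper opens to 87 mm and grips with 3 to 60 N. Pads are 19 mm wide; open, the fingers measure 117 mm over their backs; the gripper's body (75 mm by 190 mm) begins 51 mm behind the grasp point.
Start: joints at [-66.114, 18.392, -4.016, 83.108, 1.295, 78.541, -3.26], TCP at [0.255, 0.598, 0.223] pointing down, gripper open.
Joint ranges: [-163.93, 163.93], [-17.29, 119.83], [-79.2, 71.16], [3.27, 140.29], [-89.18, 269.18], [5.43, 117.66], [-154.24, 154.24]. Speed limits (degrees/s): [147.25, 147.25, 180, 180, 180, 180, 180].

## Interface

Orientations are given as [roll, pitch, yaw] about the fixed x, y, z axes, in that order (R = Rz(yaw) Ry(pitch) Rx(roll)).
In Python, from cell import env, viewer gives the robot as it stands.
- The arm moves only by the shell command python3 -m pendant 'ROWS' [OPENING] [FORCE]. ROWS is JSON, a list of rows, each a list of 6 numbers: the shift along the tool's x, y, z each as a share of 0.1 m, from -1 to 1, then the turn, a rotation vector about the tool's x, y, z each as a share of 90 degrees, from -1 to 1. A call has exactly 8 rows; each row is the pose to reach, as a shift and turn from the pose commanded when the call began, along the tool's axes at that moment; what a row does not reach only later rows make up. A row lasts 1/8 s, in which the tool goes at most 62.5 mm and 10.7 degrees, less where a joint would pass 70% of its speed; a pose out of reach is approached as far as the arm can. A call with a number of a shift or a turn outside -1 to 1 is refused whole. A call with a gripper value outside its range is refused whole. OPENING is the finger opening in mm, from 0 to 87, set as the call begins (- or left out, the last holds). The fingers move at their own pace and stop on an object; FORCE is the grip in N (left out, the last holds). Time passes only in rows, so rows that repeat a pose let the fingers close, or fill a call up. It gives the time, the measured TCP pose, the force and the opening at its end, in the units of the state.
- env.get_obs(): the state, without advancing time (a new reading comes with each control period).
- viewer.read_camera(name): name is "scene" or "top" or "wrist"; returns a dict with "frame" (480x640x3 uint8, red, green, blue), "fx", "fy", "cx", "cy" (pixels), "view" (4x4, takes a point from world to camera coordinates); the wrist camera has in their place "hand_eye" (4x4, takes a point from camera to tool coordinates, whose origin is the TCP and whose axes are the tool frame's). Camera axes: x right, y down, z forward; pixel columns grow to the right and rows downward; lengths in m; the calibration is good to about 2 mm. The wrist camera is an equidistant fisheye: a pixel r from the principal point sees the ray r / f radians off the axis. A picture is of the moment at which its call begins: read the wrist's pose just before it. There is no depth.
- env.sign_off(): hands the job in, once; it reports no verdict.
The state is a dict: "time_s": time; "qpos": joint angles; "joint_velocities": joint speeds; "effort": joint torques, N m; "tool_pos": TCP position; "tool_rot": TCP orientation; "force": force on the tool from outside, world axes, zero at the start; "wrist_torque": the same for the moment, N m; "grip_width": finger opening in m.
Only numpy, scipy, OpenCV 4.12 (cv2) and the standard library are available. Lean on these libraries where they do the work, as an engineer would, in place of code of your own. Each camera call takes 0.05 s, during which the arm holds its last target.

## Working session

There is one attempt and no reset: what is moved stays moved. The work goes in short steps, Python scripts to look and compute and a shell command to move; the robot and the scene stay as the last step left them, time stands still between calls to the robot, and variables do not carry over. Pictures are saved under pics/ and viewed, and the job is handed in when it is done.

```bash
ls; mkdir -p pics; python3 - <<'E'
from cell import env, viewer
import cv2
o=env.get_obs()
for k,v in o.items(): print(k,v)
for n in ["scene","top","wrist"]:
    c=viewer.read_camera(n)
    cv2.imwrite(f"pics/{n}0.png",cv2.cvtColor(c["frame"],cv2.COLOR_RGB2BGR))
    print(n,{k:v for k,v in c.items() if k!="frame"})
E
```

```text
pics
time_s 0.0
qpos [-66.11508596  18.44011067  -4.01558758  83.1754253    1.29459841
  78.54265885  -3.25947234]
joint_velocities [-0.01549346  0.0670397   0.05362489  0.04363421 -0.02165187 -0.02356121
 -0.04888771]
effort [-1.39634226e-04 -4.91296327e+01 -4.04075654e-01 -3.12525487e+01
 -6.38505793e-02  4.38332255e-02  1.84499399e-04]
tool_pos [0.25460042 0.59744111 0.22144505]
tool_rot [1.79994529e+02 1.12969446e-01 6.69253426e+01]
force [ 0.22974948  0.81147416 -0.12166328]
wrist_torque [-0.02438508 -0.00668033  0.00779634]
grip_width 0.08675921352095067
scene {'fx': 465.7969145147501, 'fy': 465.7969145147501, 'cx': 323.958825061313, 'cy': 239.38645798923045, 'view': array([[ 0.88931328,  0.45693803, -0.01815282, -0.49277092],
       [ 0.32348124, -0.65664017, -0.68131019, -0.06635222],
       [-0.3232364 ,  0.60002611, -0.7317697 ,  1.37994635],
       [ 0.        ,  0.        ,  0.        ,  1.        ]])}
top {'fx': 503.0397605245033, 'fy': 503.0397605245033, 'cx': 321.6041121091129, 'cy': 235.42615792604082, 'view': array([[ 0.01479456, -0.99988201, -0.00413419,  0.03984603],
       [-0.99291049, -0.01420347, -0.11801277,  0.53757629],
       [ 0.11794013,  0.00585083, -0.99300347,  1.19483682],
       [ 0.        ,  0.        ,  0.        ,  1.        ]])}
wrist {'fx': 371.64829954431775, 'fy': 371.64829954431775, 'cx': 308.9487392464448, 'cy': 241.74569427837716, 'hand_eye': array([[ 9.99998930e-01, -3.77689373e-04,  1.41351966e-03,
        -6.82050339e-04],
       [-6.46971173e-05,  9.53747341e-01,  3.00609391e-01,
        -8.26629375e-02],
       [-1.46167759e-03, -3.00609160e-01,  9.53746296e-01,
        -1.62769140e-01],
       [ 0.00000000e+00,  0.00000000e+00,  0.00000000e+00,
         1.00000000e+00]])}
```

View pics/scene0.png

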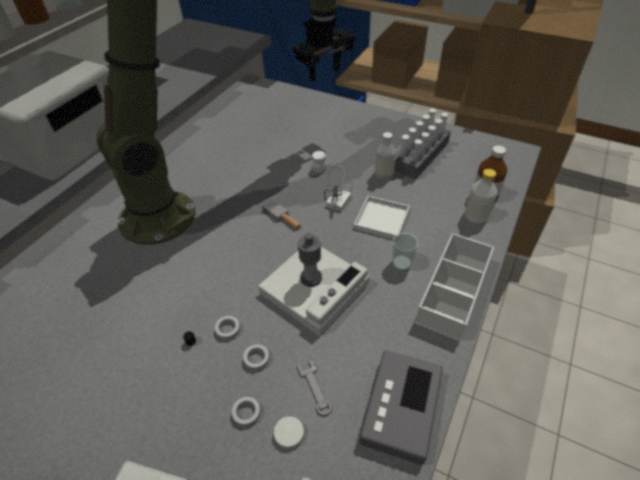

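View pics/top0.png

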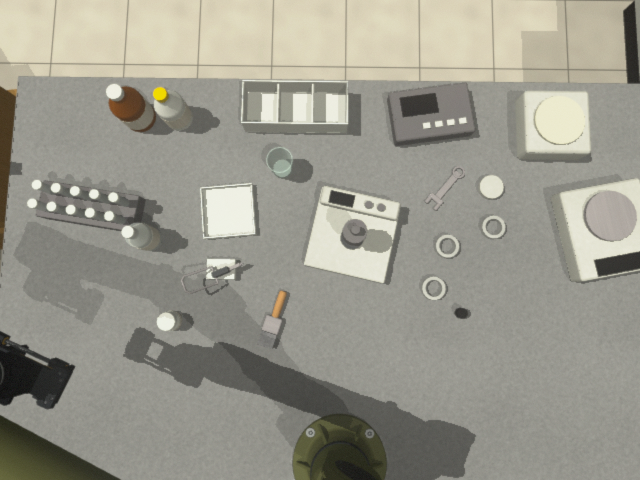

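View pics/wrist0.png

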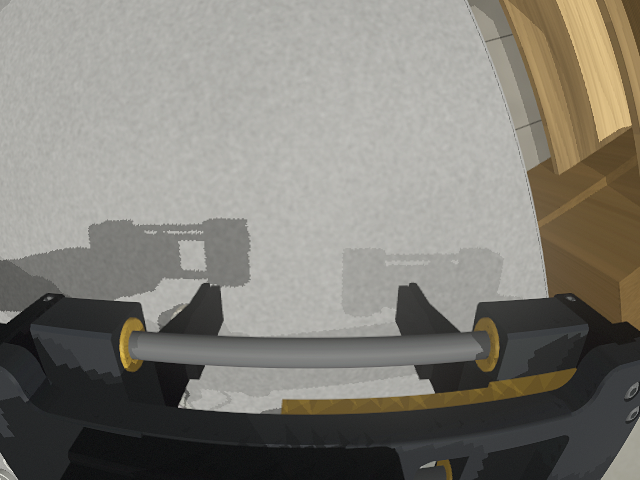

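The pictures show three rings at top-view pixels (494,227), (448,246) and (434,288). The machine with the cap is at (354,233), the tray at (229,211), and the pin on its rest at about (221,270). Next I'll crop these closer.

```bash
cat > h.py <<'E'
import numpy as np, cv2
from scipy.spatial.transform import Rotation as R
from cell import env, viewer
def shot(n,fn=None):
    o=env.get_obs(); c=viewer.read_camera(n)
    if fn: cv2.imwrite(f"pics/{fn}.png",cv2.cvtColor(c["frame"],cv2.COLOR_RGB2BGR))
    if n=="wrist":
        T=np.eye(4);T[:3,:3]=R.from_euler("xyz",o["tool_rot"],degrees=True).as_matrix();T[:3,3]=o["tool_pos"]
        c["view"]=np.linalg.inv(T@c["hand_eye"])
    c["fish"]=(n=="wrist")
    return c
def ray(c,u,v):
    x=(u-c["cx"])/c["fx"];y=(v-c["cy"])/c["fy"]
    if c["fish"]:
        r=np.hypot(x,y);s=np.sin(r)/max(r,1e-9);d=np.array([x*s,y*s,np.cos(r)])
    else: d=np.array([x,y,1.])
    V=np.linalg.inv(c["view"]); return V[:3,3],V[:3,:3]@d
def at(c,u,v,z):
    p,d=ray(c,u,v); return p+d*(z-p[2])/d[2]
def proj(c,P):
    p=c["view"]@np.append(P,1); p=p[:3]
    if c["fish"]:
        r=np.hypot(p[0],p[1]);t=np.arctan2(r,p[2]);k=t/max(r,1e-9)
        return np.array([c["cx"]+c["fx"]*p[0]*k,c["cy"]+c["fy"]*p[1]*k])
    return np.array([c["cx"]+c["fx"]*p[0]/p[2],c["cy"]+c["fy"]*p[1]/p[2]])
def crop(c,u0,v0,w,h,fn,s=6):
    im=cv2.cvtColor(c["frame"],cv2.COLOR_RGB2BGR)[v0:v0+h,u0:u0+w]
    im=cv2.resize(im,None,fx=s,fy=s,interpolation=cv2.INTER_CUBIC)
    for i in range(0,w,10): cv2.putText(im,str(u0+i),(i*s,10),0,.35,(0,0,255));cv2.line(im,(i*s,12),(i*s,18),(0,0,255))
    for i in range(0,h,10): cv2.putText(im,str(v0+i),(0,i*s+4),0,.35,(255,0,0));cv2.line(im,(24,i*s),(30,i*s),(255,0,0))
    cv2.imwrite(f"pics/{fn}.png",im)
def to_tool(target, yaw=None):
    """shift (in tool axes, share of .1m) from current measured"""
    o=env.get_obs();M=R.from_euler("xyz",o["tool_rot"],degrees=True).as_matrix()
    return np.round(M.T@(np.array(target)-o["tool_pos"])/.1,4)
E
python3 - <<'E'
from h import *
c=shot("top")
crop(c,295,180,110,110,"t_mach",7)
crop(c,170,235,90,65,"t_pin",8)
crop(c,415,215,100,90,"t_rings",7)
crop(c,195,175,70,70,"t_tray",8)
E
```

```text
(no output)
```

View pics/t_mach.png

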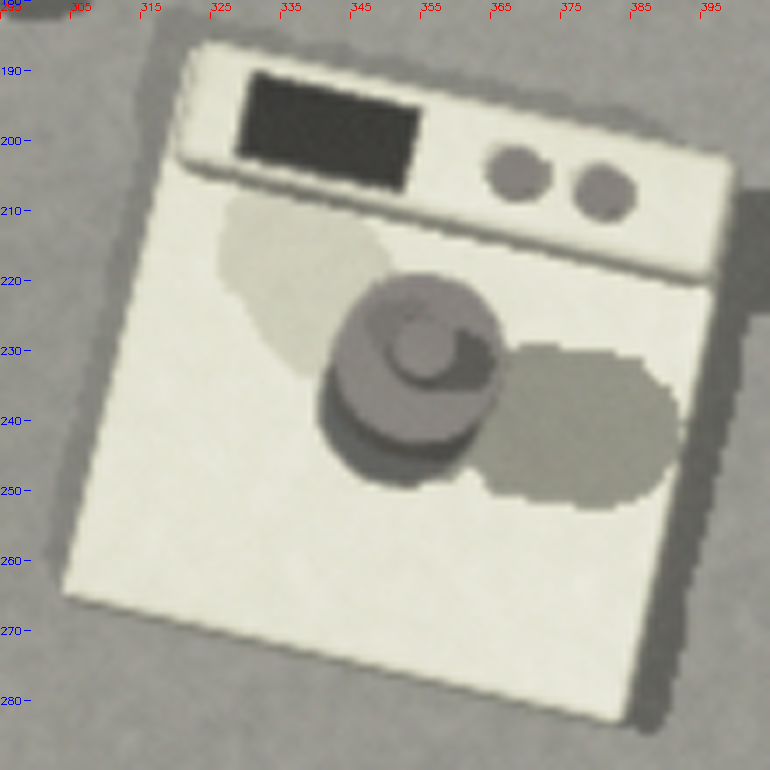

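View pics/t_pin.png

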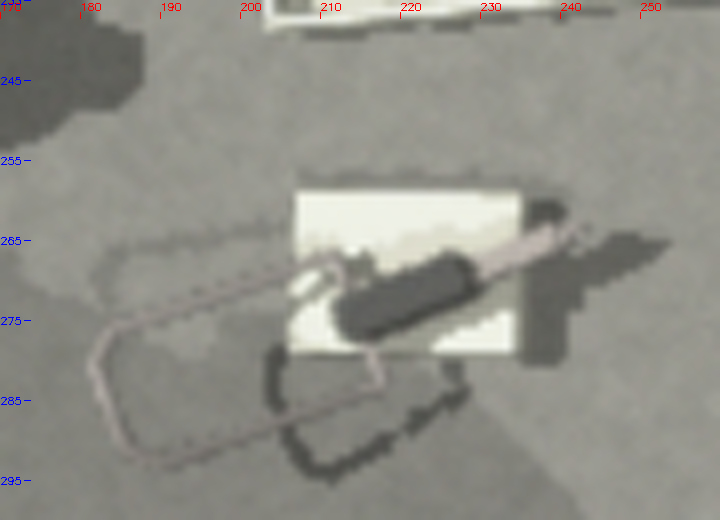

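View pics/t_rings.png

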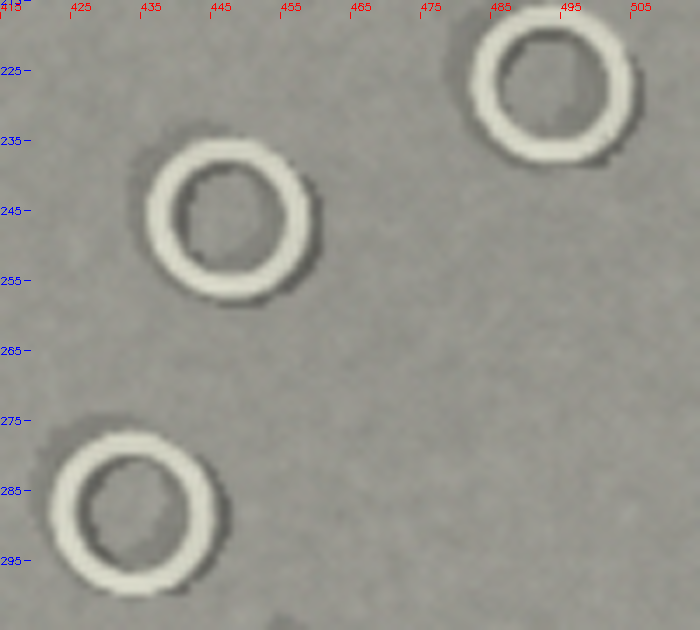

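View pics/t_tray.png

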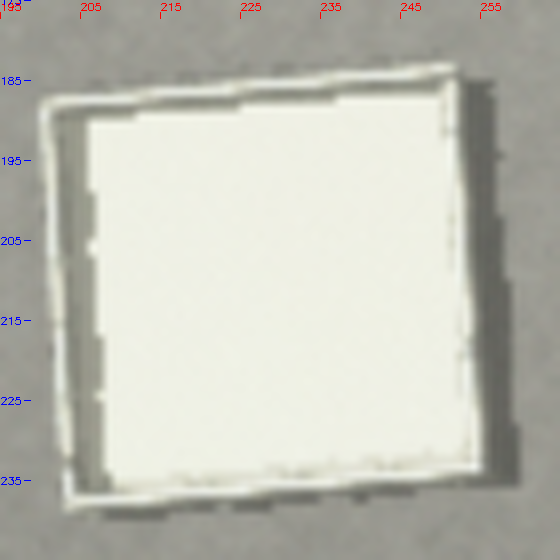

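```bash
python3 - <<'E'
from h import *
np.set_printoptions(precision=4,suppress=True)
c=shot("top")
def P(X,Y,s,u0,v0,z): return at(c,u0+X/s-.0,v0+Y/s,z)
print("knob",P(424,348,7,295,180,.190),"captop",P(418,358,7,295,180,.166))
a=P(62,595,7,295,180,.035);b=P(622,723,7,295,180,.035);d=P(735,158,7,295,180,.065);e=P(195,42,7,295,180,.065)
print("corners",a,b,d,e,np.linalg.norm(a-b), np.linalg.norm((d-e)[:2]),np.degrees(np.arctan2(*(a-b)[:2][::-1]))-90,np.degrees(np.arctan2(*(e-d)[:2][::-1]))-90)
for X,Y in [(553,84),(229,218),(134,512)]: print("ring",P(X,Y,7,415,215,.018))
t=[P(X,Y,8,195,175,.018) for X,Y in [(45,105),(458,68),(480,470),(68,505)]];print("tray",np.mean(t,0),[np.linalg.norm(t[i]-t[i-1]) for i in range(4)])
print("block",P(340,325,8,170,235,.048),P(468,268,8,170,235,.048),"shank end",P(585,235,8,170,235,.037))
print("bail bar ends",P(95,360,8,170,235,.065),P(130,455,8,170,235,.065))
c=shot("scene");crop(c,250,220,130,115,"s_mach",6);crop(c,300,150,80,70,"s_pin",9)
E
```

```text
knob [ 0.5314 -0.0252  0.19  ] captop [ 0.5314 -0.0249  0.166 ]
corners [0.464  0.0895 0.035 ] [ 0.4229 -0.1037  0.035 ] [ 0.6147 -0.1387  0.065 ] [0.6525 0.0462 0.065 ] 0.1975048062108151 0.18871590772732832 -12.027590326297386 -11.549060075810658
ring [ 0.5656 -0.3774  0.018 ]
ring [ 0.5165 -0.2626  0.018 ]
ring [ 0.4133 -0.2281  0.018 ]
tray [0.597  0.2814 0.018 ] [np.float64(0.1261025082732126), np.float64(0.12931490423716938), np.float64(0.12680310345227003), np.float64(0.12743018032056258)]
block [0.4347 0.3064 0.048 ] [0.4523 0.2689 0.048 ] shank end [0.4633 0.236  0.037 ]
bail bar ends [0.4228 0.3743 0.065 ] [0.3953 0.3627 0.065 ]
```

View pics/s_mach.png

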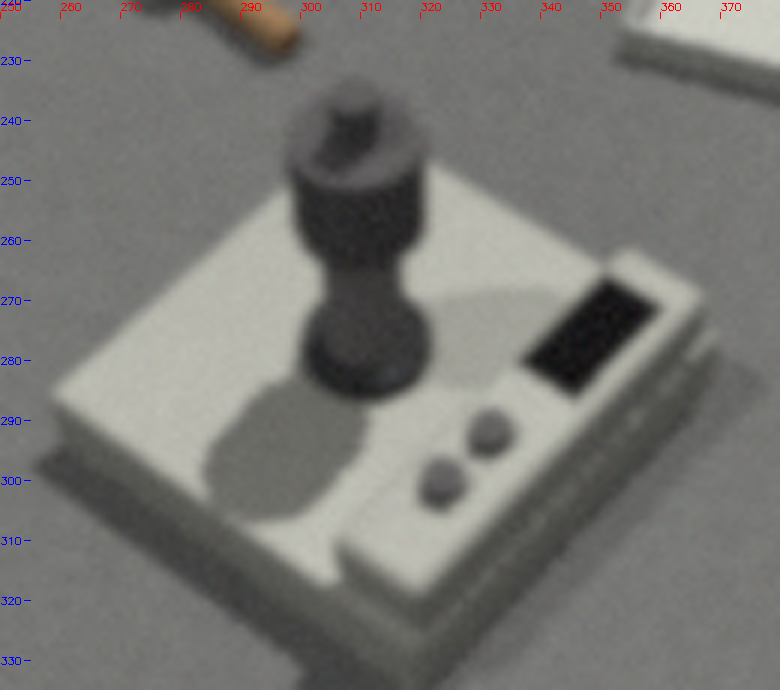

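View pics/s_pin.png

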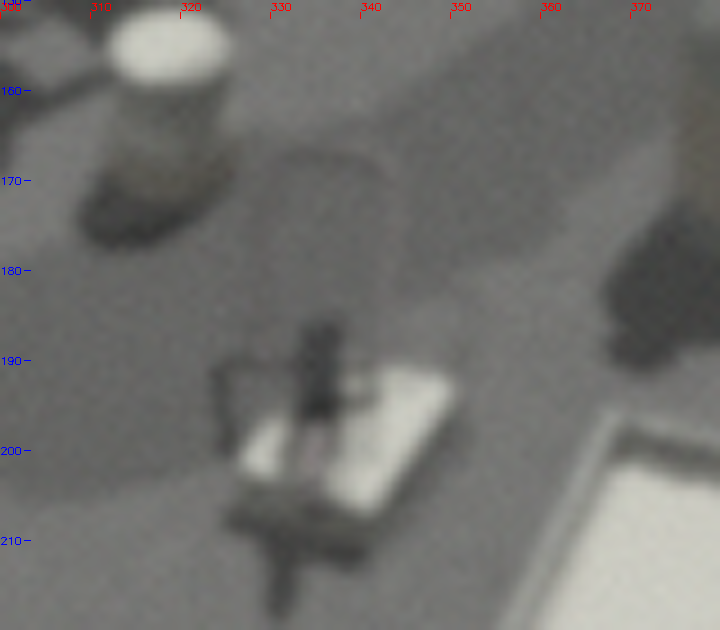

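```bash
cat >> h.py <<'E'
def plan(x,y,z,yaw,tilt=None):
    o=env.get_obs();M=R.from_euler("xyz",o["tool_rot"],degrees=True)
    d=M.as_matrix().T@(np.array([x,y,z])-o["tool_pos"])/.1
    T=R.from_euler("xyz",[180,0,yaw],degrees=True)
    r=(M.inv()*T).as_rotvec(degrees=True)/90
    k=max(1,np.abs(d).max())
    print("t%.2f"%o["time_s"],"pos",np.round(o["tool_pos"],4),"rot",np.round(o["tool_rot"],2),"w%.4f"%o["grip_width"],"F",np.round(o["force"],1))
    print("remaining shares",np.round(d,3),"turn",np.round(r,3), "calls %.2f"%k, "step",np.round(d/k,3))
E
python3 -c "
from h import *
plan(.5314,-.025,.25,-3)"
```

```text
t0.30 pos [0.2548 0.5978 0.2222] rot [1.800e+02 4.000e-02 6.692e+01] w0.0872 F [ 0.2 -1.2  0.1]
remaining shares [-4.646  4.986 -0.275] turn [0.    0.    0.777] calls 4.99 step [-0.932  1.    -0.055]
```

```bash
for i in 1 2 3 4; do python3 -m pendant '[[-0.31,0.33,-0.02,0,0,0],[-0.62,0.67,-0.04,0,0,0],[-0.93,1,-0.055,0,0,0],[-0.93,1,-0.055,0,0,0],[-0.93,1,-0.055,0,0,0],[-0.93,1,-0.055,0,0,0],[-0.93,1,-0.055,0,0,0],[-0.93,1,-0.055,0,0,0]]' 87; done; python3 -c "
from h import *
plan(.5314,-.025,.25,-3)"
```

```text
time_s: 1.3
tool_pos: [0.3099, 0.4737, 0.2278]
tool_rot: [-180.0, 0.0, 67.0]
force: [0.4, -0.2, -0.4]
grip_width: 0.087
time_s: 2.3
tool_pos: [0.3656, 0.349, 0.2334]
tool_rot: [-180.0, 0.0, 67.0]
force: [-0.1, 0.0, -0.5]
grip_width: 0.0868
time_s: 3.3
tool_pos: [0.4212, 0.2242, 0.239]
tool_rot: [180.0, 0.0, 67.0]
force: [0.0, 0.0, 0.3]
grip_width: 0.0871
time_s: 4.3
tool_pos: [0.4768, 0.0995, 0.2445]
tool_rot: [180.0, -0.0, 67.0]
force: [-0.1, -0.3, -0.3]
grip_width: 0.087
t4.30 pos [0.4768 0.0995 0.2445] rot [180.    -0.    66.99] w0.0870 F [-0.1 -0.3 -0.3]
remaining shares [-0.933  0.989 -0.055] turn [-0.    -0.     0.778] calls 1.00 step [-0.933  0.989 -0.055]
```

```bash
python3 -m pendant '[[-0.31,0.33,-0.02,0,0,0.1],[-0.62,0.67,-0.04,0,0,0.2],[-0.93,0.99,-0.055,0,0,0.3],[-0.93,0.99,-0.055,0,0,0.4],[-0.93,0.99,-0.055,0,0,0.5],[-0.93,0.99,-0.055,0,0,0.6],[-0.93,0.99,-0.055,0,0,0.7],[-0.93,0.99,-0.055,0,0,0.778]]'; python3 -c "
from h import *
plan(.5314,-.025,.25,-3)
c=shot('wrist','w1')
for z in (.166,.19): print(z,proj(c,[.5314,-.025,z]))
crop(c,220,230,180,150,'w1c',4)
"
```

```text
time_s: 5.3
tool_pos: [0.5316, -0.0251, 0.25]
tool_rot: [-180.0, -0.0, -3.3]
force: [-0.7, -0.1, -0.3]
grip_width: 0.0869
t5.30 pos [ 0.5316 -0.0251  0.25  ] rot [-180.     -0.     -3.32] w0.0869 F [-0.7 -0.1 -0.3]
remaining shares [-0.002 -0.001  0.   ] turn [-0.    -0.    -0.004] calls 1.00 step [-0.002 -0.001  0.   ]
0.166 [308.27531507 248.22778305]
0.19 [308.22405182 260.09468163]
```

View pics/w1.png

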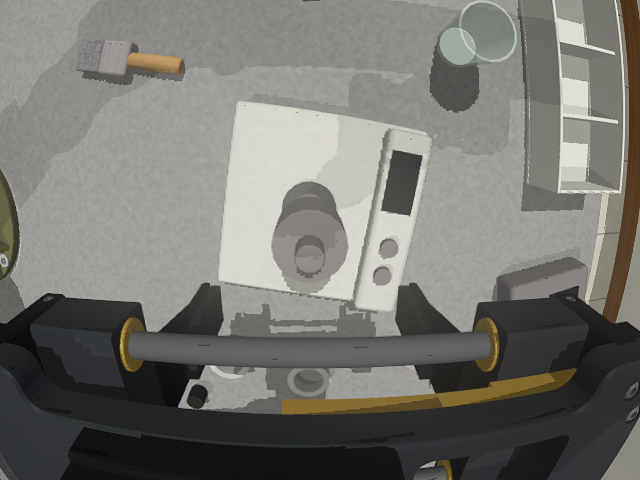

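View pics/w1c.png

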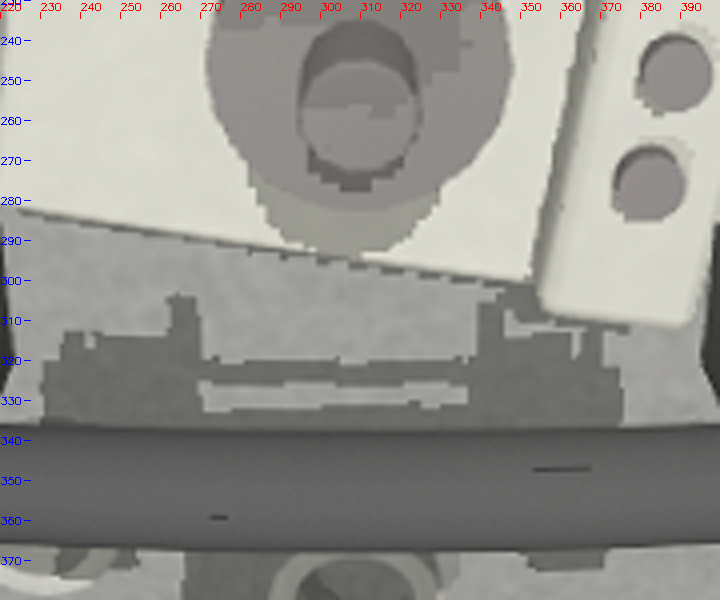

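The knob top appears at about (309.5,259) against a prediction of (308,260) for z=0.19, so the position agrees. I'll go down and grip it.

```bash
python3 -m pendant '[[0,0,0.2,0,0,0],[0,0,0.4,0,0,0],[0,0,0.55,0,0,0],[0,0,0.65,0,0,0],[0,0,0.72,0,0,0],[0,0,0.77,0,0,0],[0,0,0.79,0,0,0],[0,0,0.79,0,0,0]]' 60;  python3 -m pendant '[[0,0,0,0,0,0],[0,0,0,0,0,0],[0,0,0,0,0,0],[0,0,0,0,0,0],[0,0,0,0,0,0],[0,0,0,0,0,0],[0,0,0,0,0,0],[0,0,0,0,0,0]]' 0 25
```

```text
time_s: 6.35
tool_pos: [0.5318, -0.0254, 0.1712]
tool_rot: [-180.0, -0.0, -3.1]
force: [0.4, -0.5, 0.1]
grip_width: 0.0598
time_s: 7.35
tool_pos: [0.5317, -0.0254, 0.1711]
tool_rot: [-180.0, -0.0, -3.1]
force: [-0.1, 0.2, 0.2]
grip_width: 0.0191
```

```bash
python3 -m pendant '[[0,0,-0.15,0,0,0],[0,0,-0.3,0,0,0],[0,0,-0.45,0,0,0],[0,0,-0.6,0,0,0],[0,0,-0.7,0,0,0],[0,0,-0.8,0,0,0],[0,0,-0.8,0,0,0],[0,0,-0.8,0,0,0]]'; python3 - <<'E'
from h import *
plan(.597,.2814,.251,-3)
shot('wrist','w2')
E
```

```text
time_s: 8.35
tool_pos: [0.5314, -0.0254, 0.2506]
tool_rot: [180.0, 0.0, -3.1]
force: [-0.4, 1.1, -1.2]
grip_width: 0.0192
t8.35 pos [ 0.5314 -0.0254  0.2506] rot [ 1.7999e+02  4.0000e-02 -3.1000e+00] w0.0192 F [-0.4  1.1 -1.2]
remaining shares [ 0.49  -3.099 -0.005] turn [ 0.     0.    -0.001] calls 3.10 step [ 0.158 -1.    -0.001]
```

View pics/w2.png

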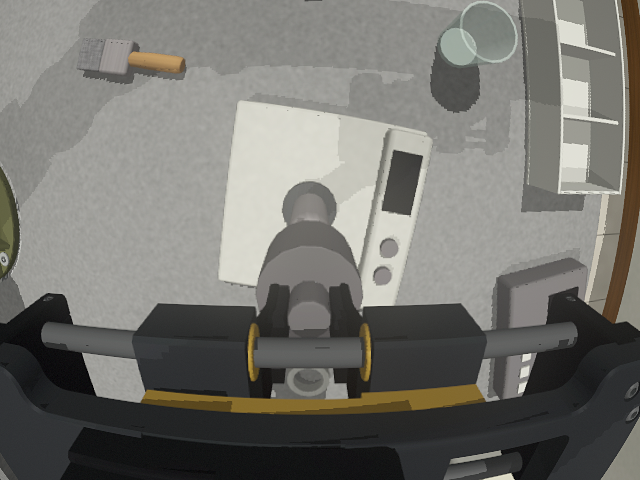

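The cap is held and clear of the spindle. I'll carry it to the tray.

```bash
for i in 1 2 3; do python3 -m pendant '[[0.03,-0.15,0,0,0,0],[0.05,-0.35,0,0,0,0],[0.08,-0.55,0,0,0,0],[0.11,-0.75,0,0,0,0],[0.14,-0.9,0,0,0,0],[0.16,-1,0,0,0,0],[0.16,-1,0,0,0,0],[0.16,-1,0,0,0,0]]' | head -2; done; python3 - <<'E'
from h import *
plan(.597,.2814,.140,-3)
c=shot('wrist','w3')
E
```

```text
time_s: 9.4
tool_pos: [0.553, 0.0726, 0.2511]
time_s: 10.4
tool_pos: [0.5745, 0.1715, 0.2511]
time_s: 11.4
tool_pos: [0.596, 0.2705, 0.2512]
t11.40 pos [0.596  0.2705 0.2512] rot [ 1.7997e+02 -1.0000e-02 -3.1700e+00] w0.0198 F [ 1.2 -0.5 -0.6]
remaining shares [ 0.004 -0.11   1.112] turn [ 0.    -0.    -0.002] calls 1.11 step [ 0.003 -0.099  1.   ]
```

View pics/w3.png

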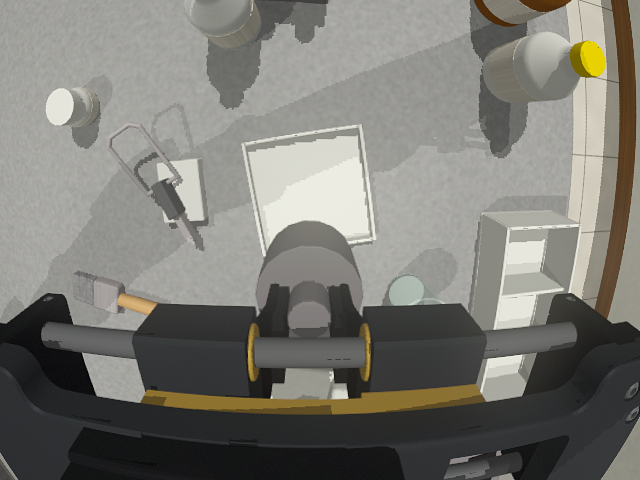

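```bash
python3 -m pendant '[[0,-0.05,0.1,0,0,0],[0,-0.11,0.3,0,0,0],[0,-0.11,0.5,0,0,0],[0,-0.11,0.7,0,0,0],[0,-0.11,0.85,0,0,0],[0,-0.11,0.95,0,0,0],[0,-0.11,1,0,0,0],[0,-0.11,1,0,0,0]]'; python3 -m pendant '[[0,0,0.15,0,0,0],[0,0,0.35,0,0,0],[0,0,0.55,0,0,0],[0,0,0.7,0,0,0],[0,0,0.8,0,0,0],[0,0,0.85,0,0,0],[0,0,0.88,0,0,0],[0,0,0.88,0,0,0]]'
```

```text
time_s: 12.45
tool_pos: [0.5965, 0.2826, 0.1511]
tool_rot: [-180.0, -0.0, -3.1]
force: [0.2, -0.4, -0.6]
grip_width: 0.0193
time_s: 13.45
tool_pos: [0.5966, 0.2827, 0.0634]
tool_rot: [-180.0, -0.0, -3.1]
force: [0.5, -0.0, -0.4]
grip_width: 0.0193
```

```bash
python3 -m pendant '[[0,0,0.01,0,0,0],[0,0,0.02,0,0,0],[0,0,0.03,0,0,0],[0,0,0.04,0,0,0],[0,0,0.045,0,0,0],[0,0,0.05,0,0,0],[0,0,0.05,0,0,0],[0,0,0.05,0,0,0]]'; python3 - <<'E'
from h import *
c=shot("top"); crop(c,180,165,90,85,"t_tray2",8)
c=shot("scene"); crop(c,330,170,110,90,"s_tray2",7)
E
```

```text
time_s: 14.45
tool_pos: [0.5964, 0.2825, 0.0581]
tool_rot: [-180.0, -0.0, -3.1]
force: [-0.3, -0.3, -0.5]
grip_width: 0.0189
```

View pics/s_tray2.png

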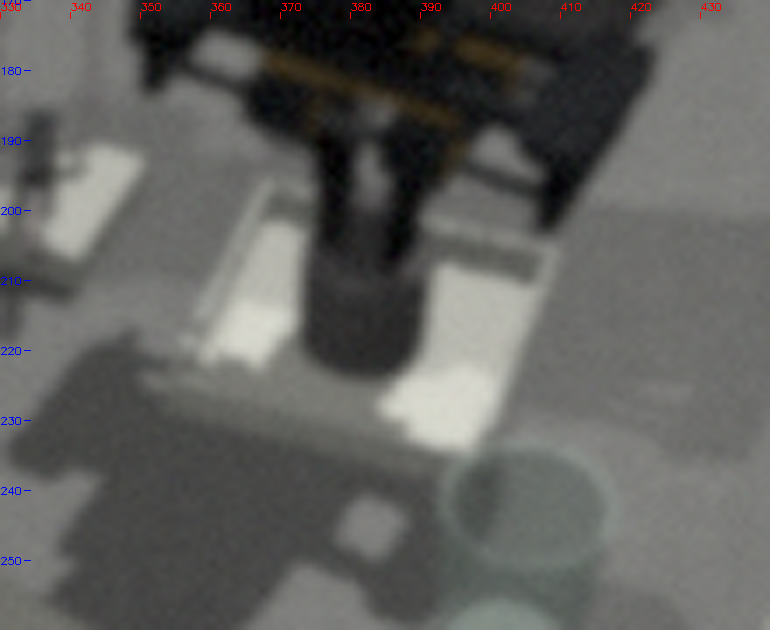

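```bash
python3 -m pendant '[[0,0,0.01,0,0,0],[0,0,0.02,0,0,0],[0,0,0.03,0,0,0],[0,0,0.03,0,0,0],[0,0,0.03,0,0,0],[0,0,0.03,0,0,0],[0,0,0.03,0,0,0],[0,0,0.03,0,0,0]]'|sed -n '2p;4p';  python3 -m pendant '[[0,0,0.01,0,0,0],[0,0,0.02,0,0,0],[0,0,0.03,0,0,0],[0,0,0.03,0,0,0],[0,0,0.03,0,0,0],[0,0,0.03,0,0,0],[0,0,0.03,0,0,0],[0,0,0.03,0,0,0]]' |sed -n '2p;4p'
```

```text
tool_pos: [0.5968, 0.2827, 0.0577]
force: [-4.6, -1.6, 12.2]
tool_pos: [0.5969, 0.2828, 0.0576]
force: [-8.8, -5.1, 25.9]
```

```bash
python3 -m pendant '[[0,0,-0.03,0,0,0],[0,0,-0.05,0,0,0],[0,0,-0.05,0,0,0],[0,0,-0.05,0,0,0],[0,0,-0.05,0,0,0],[0,0,-0.05,0,0,0],[0,0,-0.05,0,0,0],[0,0,-0.05,0,0,0]]'|sed -n '2p;4p'; python3 -m pendant '[[0,0,0,0,0,0],[0,0,0,0,0,0],[0,0,0,0,0,0],[0,0,0,0,0,0],[0,0,-0.1,0,0,0],[0,0,-0.3,0,0,0],[0,0,-0.6,0,0,0],[0,0,-0.9,0,0,0]]' 60; python3 - <<'E'
from h import *
plan(.5165,-.2626,.2,-3)
shot("wrist","w4")
E
```

```text
tool_pos: [0.5968, 0.2826, 0.0578]
force: [-2.5, -0.2, 6.6]
time_s: 18.55
tool_pos: [0.5969, 0.2827, 0.1498]
tool_rot: [-179.9, -0.1, -3.1]
force: [-0.4, 0.4, -0.5]
grip_width: 0.06
t18.55 pos [0.5969 0.2827 0.1498] rot [-1.7994e+02 -9.0000e-02 -3.1100e+00] w0.0600 F [-0.4  0.4 -0.5]
remaining shares [-0.506  5.488 -0.508] turn [-0.001 -0.001 -0.001] calls 5.49 step [-0.092  1.    -0.093]
```

View pics/w4.png

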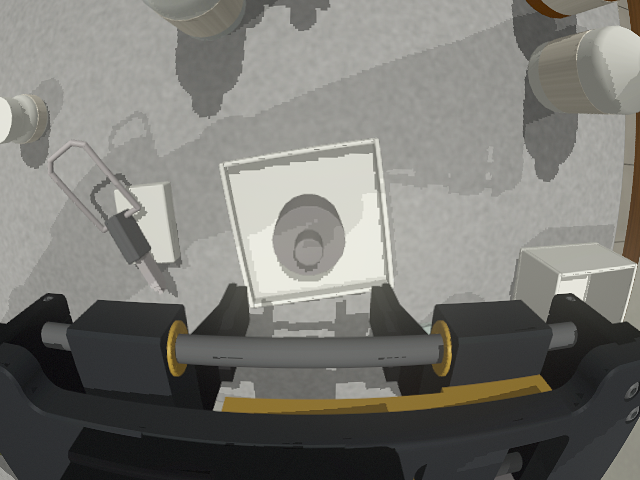

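The cap stands in the tray (knob at about (308,248) in the wrist picture). I'll head for the rings.

```bash
python3 -m pendant '[[-0.02,0,-0.3,0,0,0],[-0.04,0.2,-0.7,0,0,0],[-0.06,0.4,-0.8,0,0,0],[-0.08,0.6,-0.8,0,0,0],[-0.09,0.8,-0.8,0,0,0],[-0.09,1,-0.8,0,0,0],[-0.09,1,-0.8,0,0,0],[-0.09,1,-0.8,0,0,0]]' 87|sed -n '2p'; for i in 1 2 3 4; do python3 -m pendant '[[-0.04,0.4,0,0,0,0],[-0.07,0.8,0,0,0,0],[-0.09,1,0,0,0,0],[-0.09,1,0,0,0,0],[-0.09,1,0,0,0,0],[-0.09,1,0,0,0,0],[-0.09,1,0,0,0,0],[-0.09,1,0,0,0,0]]'|sed -n '2p'; done; python3 - <<'E'
from h import *
plan(.5165,-.2626,.15,-3)
c=shot("top"); crop(c,415,215,100,90,"t_rings2",7)
shot("wrist","w5")
E
```

```text
tool_pos: [0.5818, 0.184, 0.2267]
tool_pos: [0.5676, 0.0843, 0.227]
tool_pos: [0.5533, -0.015, 0.227]
tool_pos: [0.5389, -0.1144, 0.227]
tool_pos: [0.5245, -0.2138, 0.2271]
t23.60 pos [ 0.5245 -0.2138  0.2271] rot [-179.99   -0.     -3.05] w0.0869 F [-0.2 -0.2  0.5]
remaining shares [-0.054  0.492  0.77 ] turn [-0.    -0.    -0.001] calls 1.00 step [-0.054  0.492  0.77 ]
```

View pics/w5.png

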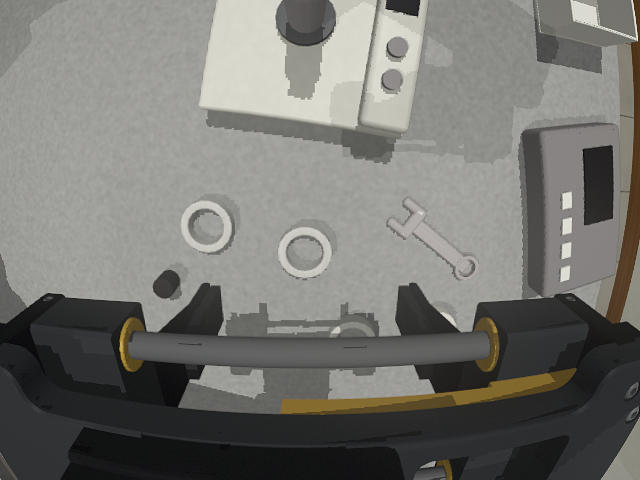

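View pics/t_rings2.png

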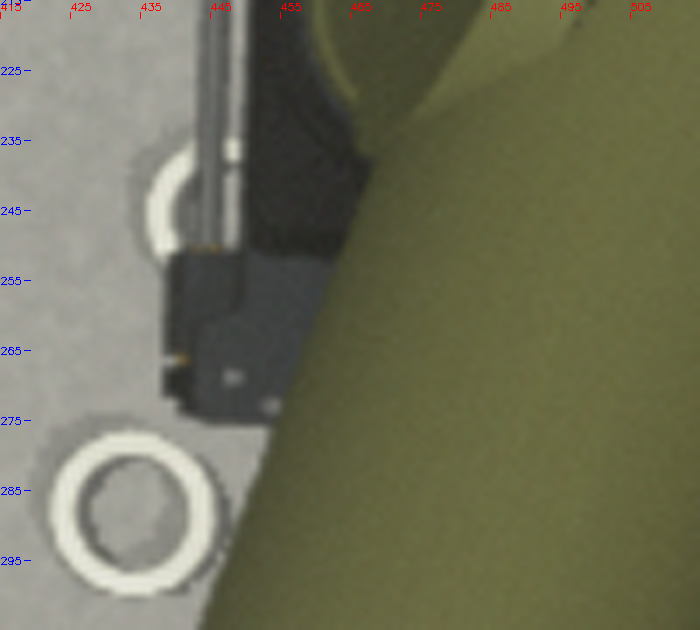

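```bash
python3 - <<'E'
from h import *
c=shot("wrist")
crop(c,170,190,180,100,"w5c",4)
for u,v in [(207,226),(305,252),(352,340)]: print(at(c,u,v,.018))
E
```

```text
[ 0.41583369 -0.22504861  0.018     ]
[ 0.51820642 -0.25949399  0.018     ]
[ 0.5671835  -0.37237276  0.018     ]
```

View pics/w5c.png

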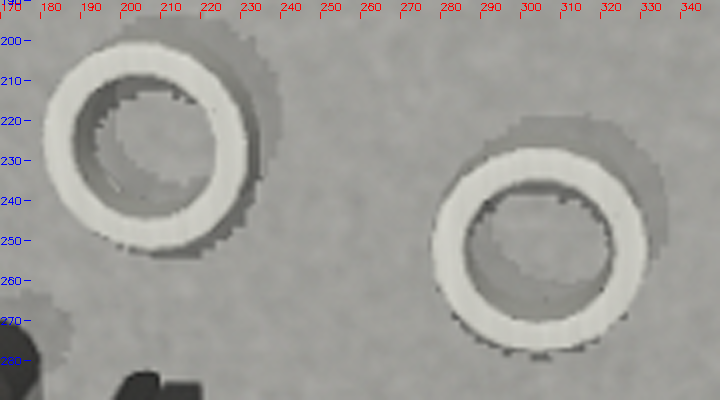

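```bash
python3 - <<'E'
from h import *
c=shot("top"); crop(c,320,195,75,75,"t_sp",9)
c=shot("scene"); crop(c,270,220,85,80,"s_sp",8)
E
```

```text
(no output)
```

View pics/t_sp.png

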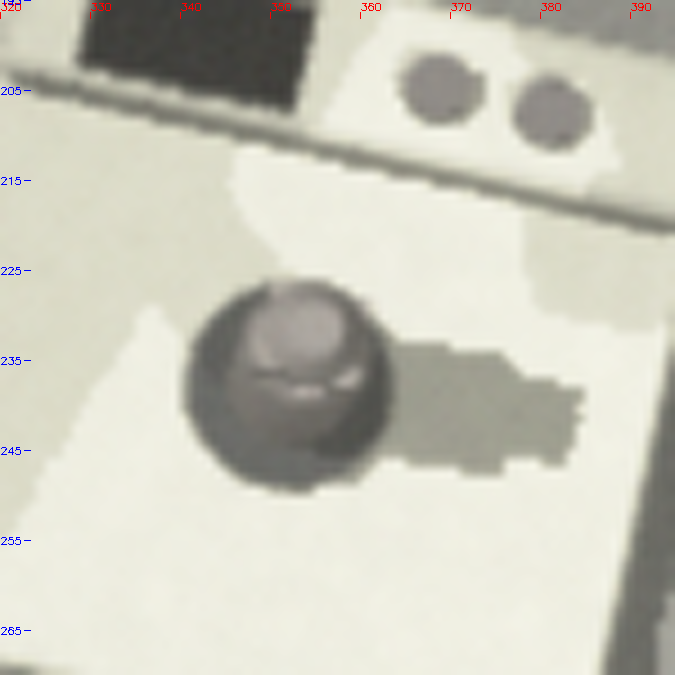

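View pics/s_sp.png

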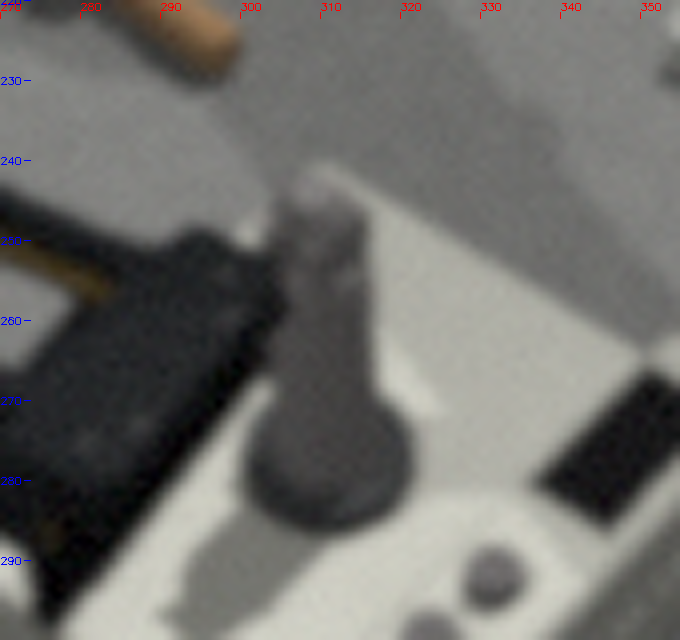

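```bash
python3 - <<'E'
from h import *
c=shot("top")
print(at(c,352.1,237.8,.045),at(c,353.3,230.8,.163))
c=shot("wrist")
crop(c,250,0,120,60,"w5s",6)
for u,v in [(206.2,226.5),(305,252.5)]: print(at(c,u,v,.018))
plan(.518,-.261,.1,-3)
E
```

```text
[ 0.53067508 -0.02600292  0.045     ] [ 0.53250377 -0.02198791  0.163     ]
[ 0.41474655 -0.22575531  0.018     ]
[ 0.51803151 -0.26030655  0.018     ]
t23.95 pos [ 0.5244 -0.2143  0.2271] rot [-180.    -0.    -3.1] w0.0870 F [-0.5  0.7 -0.5]
remaining shares [-0.038  0.47   1.271] turn [-0.    -0.    -0.001] calls 1.27 step [-0.03  0.37  1.  ]
```

View pics/w5s.png

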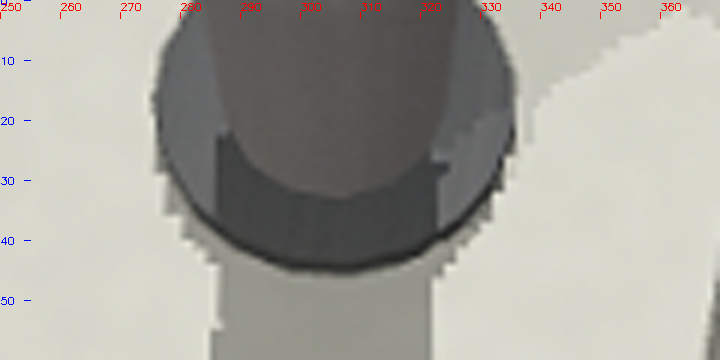

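```bash
python3 - <<'E'
from h import *
c=shot("wrist")
print(at(c,305.8,43.5,.045)-[0,-.028,0], at(c,275.5,16,.045),at(c,335.5,16,.045))
E
python3 -m pendant '[[-0.02,0.2,0.3,0,0,0],[-0.04,0.4,0.6,0,0,0],[-0.04,0.47,1,0,0,0],[-0.04,0.47,1,0,0,0],[-0.04,0.47,1,0,0,0],[-0.04,0.47,1,0,0,0],[-0.04,0.47,1,0,0,0],[-0.04,0.47,1,0,0,0]]'|sed -n '2p'; python3 - <<'E'
from h import *
plan(.518,-.261,.004,-3)
c=shot("wrist","w6"); print(proj(c,[.518,-.261,.018]),proj(c,[.518,-.261,.018-.0]))
crop(c,230,200,160,150,"w6c",4)
E
```

```text
[ 0.53062556 -0.02360547  0.045     ] [ 0.50440305 -0.02214222  0.045     ] [ 0.55924672 -0.02532118  0.045     ]
tool_pos: [0.5183, -0.2609, 0.1278]
t25.00 pos [ 0.5183 -0.2609  0.1278] rot [-1.80e+02 -7.00e-02 -3.07e+00] w0.0871 F [-0.6  0.3 -0.3]
remaining shares [-0.005  0.002  1.238] turn [-0.    -0.001 -0.001] calls 1.24 step [-0.004  0.001  1.   ]
[308.0364328  237.93619861] [308.0364328  237.93619861]
```

View pics/w6c.png

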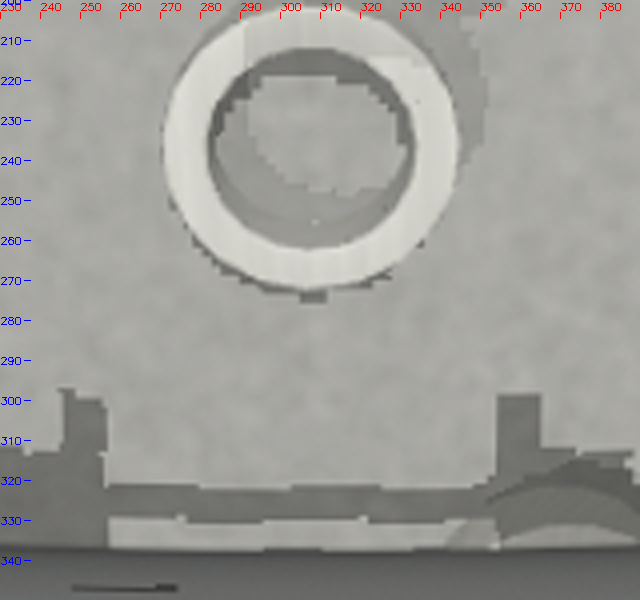

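Ring B's centre is at (307.5,237.2) in the wrist image against a prediction of (308,238). I'll descend and grip it.

```bash
python3 -m pendant '[[0,0,0.3,0,0,0],[0,0,0.6,0,0,0],[0,0,0.8,0,0,0],[0,0,0.9,0,0,0],[0,0,1,0,0,0],[0,0,1,0,0,0],[0,0,1,0,0,0],[0,0,1,0,0,0]]'|sed -n '2p;4p'; python3 -m pendant '[[0,0,0.08,0,0,0],[0,0,0.16,0,0,0],[0,0,0.21,0,0,0],[0,0,0.23,0,0,0],[0,0,0.23,0,0,0],[0,0,0.23,0,0,0],[0,0,0.23,0,0,0],[0,0,0.23,0,0,0]]'|sed -n '2p;4p';  python3 -m pendant '[[0,0,0,0,0,0],[0,0,0,0,0,0],[0,0,0,0,0,0],[0,0,0,0,0,0],[0,0,0,0,0,0],[0,0,0,0,0,0],[0,0,0,0,0,0],[0,0,0,0,0,0]]' 45 25|tail -4
```

```text
tool_pos: [0.5184, -0.2612, 0.0278]
force: [0.4, -0.3, -0.1]
tool_pos: [0.518, -0.261, 0.0042]
force: [0.1, -1.1, 0.2]
tool_pos: [0.5178, -0.261, 0.004]
tool_rot: [-180.0, 0.0, -3.1]
force: [-0.3, 0.8, 0.5]
grip_width: 0.0565
```

```bash
python3 -m pendant '[[0,0,-0.2,0,0,0],[0,0,-0.4,0,0,0],[0,0,-0.6,0,0,0],[0,0,-0.8,0,0,0],[0,0,-1,0,0,0],[0,0,-1,0,0,0],[0,0,-1,0,0,0],[0,0,-1,0,0,0]]'|tail -4; for i in 1 ; do python3 -m pendant '[[0.02,-0.1,-0.3,0,0,0],[0.04,-0.3,-0.6,0,0,0],[0.06,-0.5,-0.9,0,0,0],[0.07,-0.7,-0.95,0,0,0],[0.08,-0.9,-0.95,0,0,0],[0.08,-1,-0.95,0,0,0],[0.08,-1,-0.95,0,0,0],[0.08,-1,-0.95,0,0,0]]'|tail -4; done;  python3 -m pendant '[[0,-0.2,0,0,0,0],[0,-0.4,0,0,0,0],[0,-0.6,0,0,0,0],[0,-0.8,0,0,0,0],[0,-0.9,0,0,0,0],[0,-1,0,0,0,0],[0,-1,0,0,0,0],[0,-1,0,0,0,0]]'|tail -4; python3 - <<'E'
from h import *
plan(.531,-.024,.2,-3)
c=shot("wrist","w7")
E
```

```text
tool_pos: [0.5172, -0.2607, 0.103]
tool_rot: [-180.0, 0.1, -3.1]
force: [0.3, -0.3, -1.1]
grip_width: 0.0564
tool_pos: [0.5309, -0.1627, 0.1988]
tool_rot: [180.0, 0.0, -3.2]
force: [0.3, 0.8, -0.7]
grip_width: 0.0564
tool_pos: [0.5366, -0.0626, 0.1991]
tool_rot: [180.0, -0.0, -3.2]
force: [-0.3, -0.4, -2.0]
grip_width: 0.0567
t31.05 pos [ 0.5366 -0.0626  0.1991] rot [ 1.7997e+02 -1.0000e-02 -3.1500e+00] w0.0567 F [-0.3 -0.4 -2. ]
remaining shares [-0.078 -0.383 -0.009] turn [ 0.    -0.    -0.002] calls 1.00 step [-0.078 -0.383 -0.009]
```

View pics/w7.png

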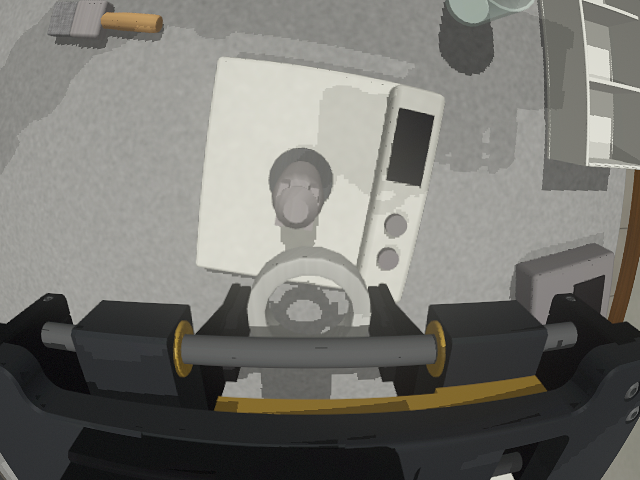

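```bash
python3 - <<'E'
from h import *
c=shot("wrist")
crop(c,240,130,140,140,"w7c",5)
E
```

```text
(no output)
```

View pics/w7c.png

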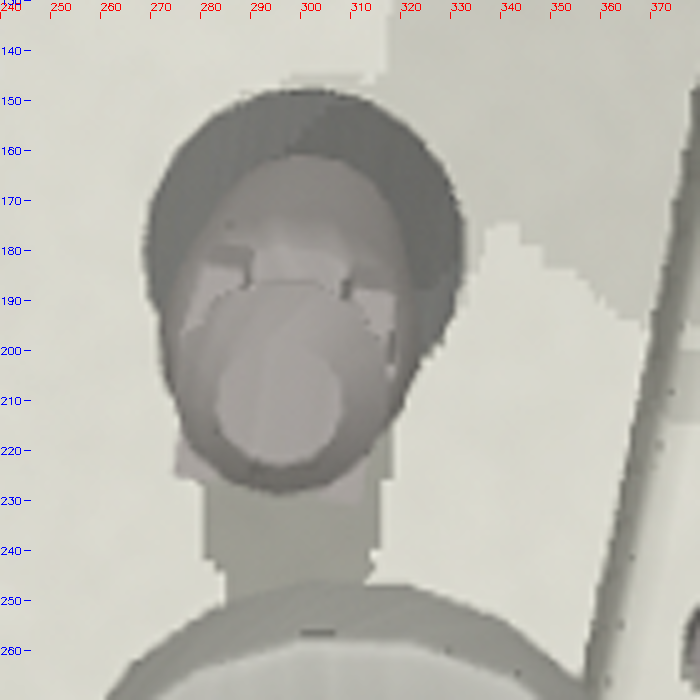

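```bash
python3 - <<'E'
from h import *
c=shot("wrist")
print(at(c,296,210.2,.163), at(c,300.8,147.8,.045)-[0,.028,0], at(c,269,179,.045),at(c,332.6,179,.045))
plan(.531,-.024,.2,-3)
E
```

```text
[ 0.53187468 -0.02427605  0.163     ] [ 0.53368907 -0.02432156  0.045     ] [ 0.5048069  -0.02141826  0.045     ] [ 0.55933529 -0.0245717   0.045     ]
t31.20 pos [ 0.5366 -0.0624  0.1991] rot [ 1.7999e+02 -1.0000e-02 -3.1600e+00] w0.0562 F [ 0.5 -1.1 -1.8]
remaining shares [-0.077 -0.381 -0.009] turn [ 0.    -0.    -0.002] calls 1.00 step [-0.077 -0.381 -0.009]
```

```bash
python3 -m pendant '[[-0.02,-0.1,0,0,0,0],[-0.04,-0.2,0,0,0,0],[-0.06,-0.3,0,0,0,0],[-0.07,-0.36,0,0,0,0],[-0.07,-0.383,0,0,0,0],[-0.07,-0.383,0,0,0,0],[-0.07,-0.383,0,0,0,0],[-0.07,-0.383,0,0,0,0]]'|tail -4; python3 -m pendant '[[0,0,0.05,0,0,0],[0,0,0.1,0,0,0],[0,0,0.18,0,0,0],[0,0,0.26,0,0,0],[0,0,0.34,0,0,0],[0,0,0.42,0,0,0],[0,0,0.5,0,0,0],[0,0,0.5,0,0,0]]'|tail -4
```

```text
tool_pos: [0.5317, -0.0235, 0.1991]
tool_rot: [180.0, -0.0, -3.1]
force: [-0.6, -0.0, -1.5]
grip_width: 0.0564
tool_pos: [0.5312, -0.0231, 0.1483]
tool_rot: [180.0, 0.1, -3.1]
force: [-0.1, 0.0, -1.3]
grip_width: 0.0564
```

```bash
python3 - <<'E'
from h import *
c=shot("scene"); crop(c,260,200,110,100,"s7",7)
E
```

```text
(no output)
```

View pics/s7.png

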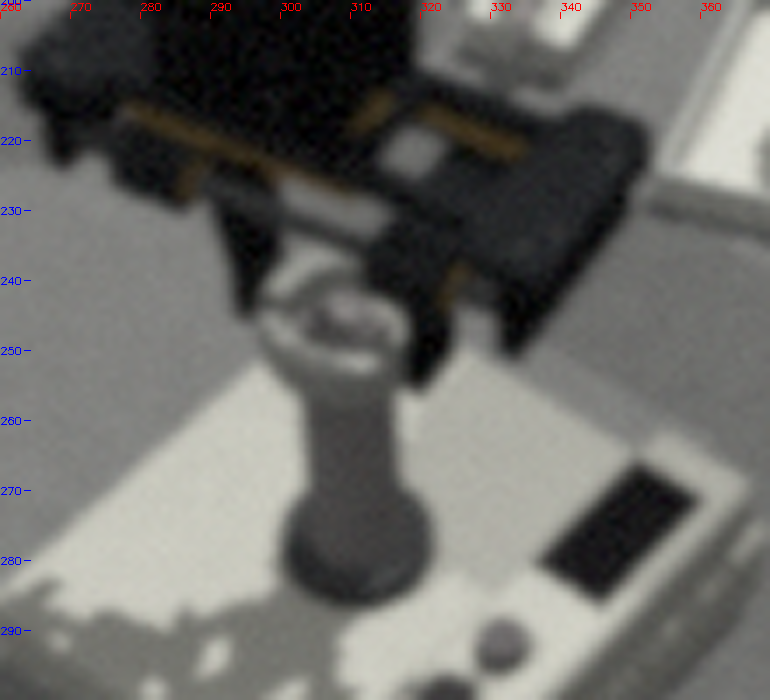

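```bash
python3 -m pendant '[[0.005,0.01,0.03,0,0,0],[0.005,0.01,0.08,0,0,0],[0.005,0.01,0.13,0,0,0],[0.005,0.01,0.18,0,0,0],[0.005,0.01,0.23,0,0,0],[0.005,0.01,0.28,0,0,0],[0.005,0.01,0.35,0,0,0],[0.005,0.01,0.36,0,0,0]]'|tail -4
```

```text
tool_pos: [0.5317, -0.0241, 0.1123]
tool_rot: [180.0, 0.1, -3.1]
force: [-0.5, 0.3, -1.5]
grip_width: 0.0567
```

Threaded with no contact force. I'll release it.

```bash
python3 -m pendant '[[0,0,0,0,0,0],[0,0,0,0,0,0],[0,0,0,0,0,0],[0,0,0,0,0,0],[0,0,-0.1,0,0,0],[0,0,-0.4,0,0,0],[0,0,-0.7,0,0,0],[0,0,-1,0,0,0]]' 80|tail -4;  python3 - <<'E'
from h import *
plan(.567,-.3735,.2,-3)
c=shot("scene"); crop(c,260,200,110,100,"s8",7)
c=shot("top"); crop(c,410,205,110,100,"t8",7)
E
```

```text
tool_pos: [0.5323, -0.0242, 0.2149]
tool_rot: [-180.0, -0.1, -3.1]
force: [-0.3, -0.1, -0.0]
grip_width: 0.0798
t35.25 pos [ 0.5323 -0.0242  0.2149] rot [-1.7998e+02 -5.0000e-02 -3.1100e+00] w0.0798 F [-0.3 -0.1 -0. ]
remaining shares [0.536 3.469 0.148] turn [-0.    -0.001 -0.001] calls 3.47 step [0.154 1.    0.043]
```

View pics/s8.png

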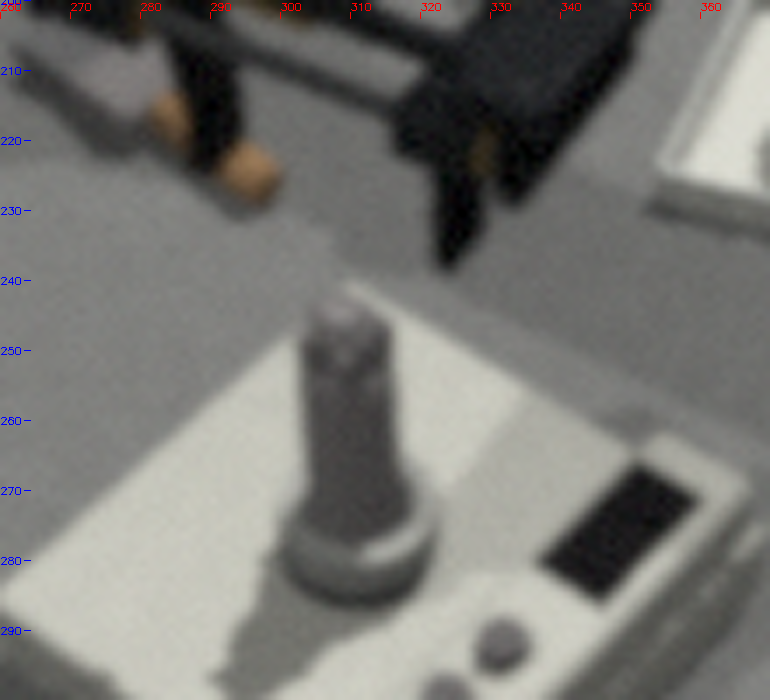

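View pics/t8.png

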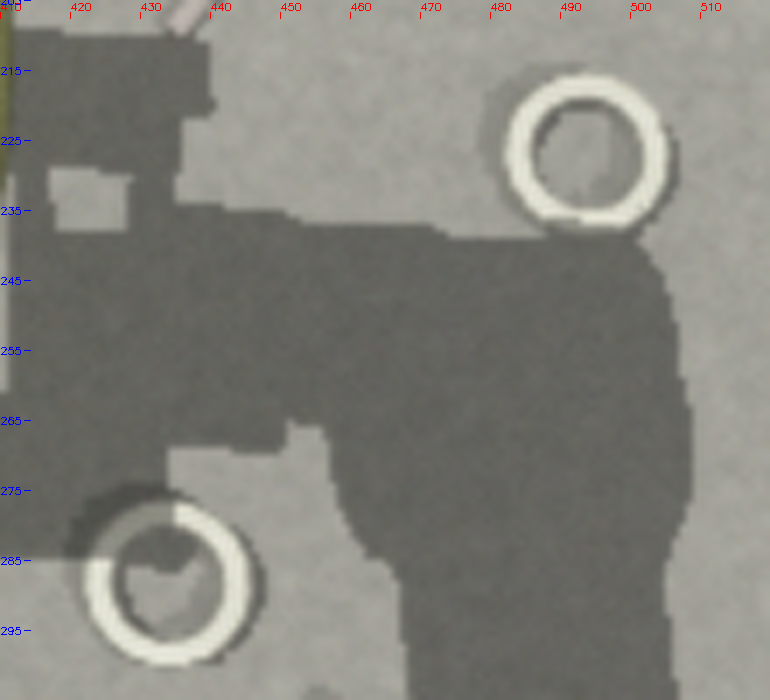

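Ring B sits on the flange, and ring C hasn't moved (493.9,226.7). The tin is close along world x, so I'll turn the jaws 45° on the way to ring C.

```bash
python3 -m pendant '[[0.05,0.3,0,0,0,0.1],[0.1,0.7,0,0,0,0.2],[0.15,1,0,0,0,0.3],[0.15,1,0,0,0,0.4],[0.15,1,0,0,0,0.5],[0.15,1,0,0,0,0.5],[0.15,1,0,0,0,0.5],[0.15,1,0,0,0,0.5]]' 87|tail -4;  python3 - <<'E'
from h import *
plan(.567,-.3735,.2,-48)
E
```

```text
tool_pos: [0.5417, -0.1247, 0.213]
tool_rot: [-180.0, 0.0, -48.0]
force: [-0.0, 0.0, -0.6]
grip_width: 0.0873
t36.35 pos [ 0.5417 -0.1247  0.213 ] rot [-180.    0.  -48.] w0.0873 F [-0.   0.  -0.6]
remaining shares [2.018 1.477 0.13 ] turn [-0.  0. -0.] calls 2.02 step [1.    0.732 0.064]
```

```bash
python3 -m pendant '[[0.4,0.3,0,0,0,0],[0.8,0.6,0.05,0,0,0],[1,0.74,0.1,0,0,0],[1,0.74,0.1,0,0,0],[1,0.74,0.1,0,0,0],[1,0.74,0.1,0,0,0],[1,0.74,0.1,0,0,0],[1,0.74,0.1,0,0,0]]' |sed -n 2p;  python3 -m pendant '[[0.4,0.3,0.2,0,0,0],[0.8,0.6,0.4,0,0,0],[1,0.73,0.6,0,0,0],[1,0.73,0.75,0,0,0],[1,0.73,0.75,0,0,0],[1,0.73,0.75,0,0,0],[1,0.73,0.75,0,0,0],[1,0.73,0.75,0,0,0]]' |sed -n 2p;python3 - <<'E'
from h import *
plan(.567,-.3735,.004,-48)
c=shot("wrist","w9"); print(proj(c,[.567,-.3735,.018]))
crop(c,230,180,160,150,"w9c",4)
E
```

```text
tool_pos: [0.5537, -0.248, 0.2032]
tool_pos: [0.5665, -0.3714, 0.1289]
t38.35 pos [ 0.5665 -0.3714  0.1289] rot [-1.7995e+02 -6.0000e-02 -4.8050e+01] w0.0867 F [ 0.   0.2 -0.6]
remaining shares [0.018 0.012 1.249] turn [-0.001 -0.001 -0.001] calls 1.25 step [0.014 0.009 1.   ]
[310.70220023 239.10986073]
```

View pics/w9c.png

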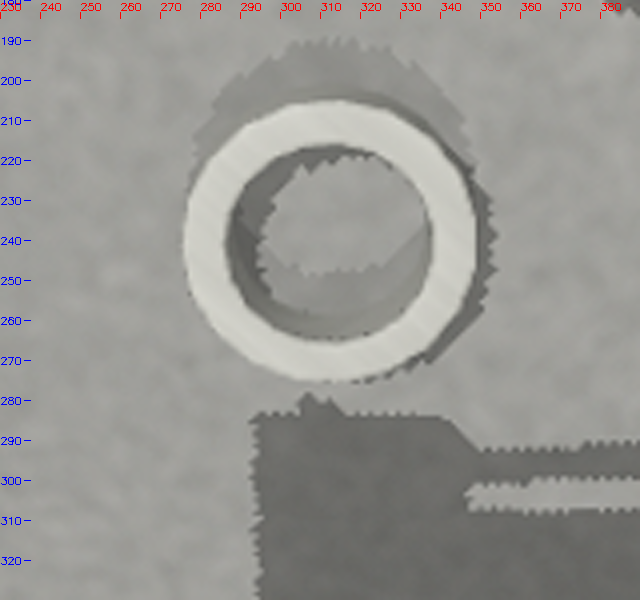

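View pics/w9.png

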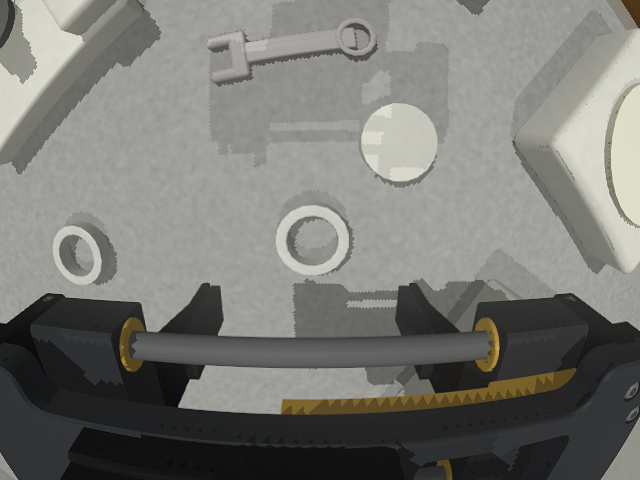

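```bash
python3 -m pendant '[[0.03,0.02,0.3,0,0,0],[0.03,0.02,0.6,0,0,0],[0.03,0.02,0.8,0,0,0],[0.03,0.02,0.9,0,0,0],[0.03,0.02,1,0,0,0],[0.03,0.02,1,0,0,0],[0.03,0.02,1,0,0,0],[0.03,0.02,1,0,0,0]]'|sed -n '2p;4p'; python3 -m pendant '[[0,0,0.08,0,0,0],[0,0,0.16,0,0,0],[0,0,0.21,0,0,0],[0,0,0.24,0,0,0],[0,0,0.24,0,0,0],[0,0,0.24,0,0,0],[0,0,0.24,0,0,0],[0,0,0.24,0,0,0]]'|sed -n '2p;4p';  python3 -m pendant '[[0,0,0,0,0,0],[0,0,0,0,0,0],[0,0,0,0,0,0],[0,0,0,0,0,0],[0,0,0,0,0,0],[0,0,0,0,0,0],[0,0,0,0,0,0],[0,0,0,0,0,0]]' 45 25|tail -4; python3 -m pendant '[[0,0,-0.2,0,0,0],[0,0,-0.4,0,0,0],[0,0,-0.6,0,0,0],[0,0,-0.8,0,0,0],[0,0,-1,0,0,0],[0,0,-1,0,0,0],[0,0,-1,0,0,0],[0,0,-1,0,0,0]]'|tail -4; python3 -c "
from h import *
plan(.5318,-.064,.2,-48)"
```

```text
tool_pos: [0.5669, -0.3757, 0.0288]
force: [0.0, -0.4, -0.9]
tool_pos: [0.5666, -0.3754, 0.0043]
force: [0.3, -0.2, -0.1]
tool_pos: [0.5665, -0.3753, 0.0041]
tool_rot: [-180.0, 0.0, -48.1]
force: [-0.8, -0.2, -0.9]
grip_width: 0.0581
tool_pos: [0.5659, -0.3749, 0.1029]
tool_rot: [180.0, 0.1, -48.1]
force: [-0.2, -0.6, -0.4]
grip_width: 0.0578
t42.40 pos [ 0.5659 -0.3749  0.1029] rot [ 1.7997e+02  1.1000e-01 -4.8100e+01] w0.0578 F [-0.2 -0.6 -0.4]
remaining shares [-2.543 -1.822 -0.968] turn [ 0.     0.001 -0.001] calls 2.54 step [-1.    -0.716 -0.381]
```

```bash
python3 -m pendant '[[-0.1,-0.07,-0.3,0,0,0],[-0.25,-0.18,-0.6,0,0,0],[-0.4,-0.3,-0.9,0,0,0],[-0.6,-0.43,-0.97,0,0,0],[-0.75,-0.53,-0.97,0,0,0],[-0.85,-0.61,-0.97,0,0,0],[-0.85,-0.61,-0.97,0,0,0],[-0.85,-0.61,-0.97,0,0,0]]'|tail -4;  for i in 1 2; do python3 -m pendant '[[-0.15,-0.11,0,0,0,0],[-0.3,-0.21,0,0,0,0],[-0.45,-0.32,0,0,0,0],[-0.6,-0.43,0,0,0,0],[-0.75,-0.53,0,0,0,0],[-0.85,-0.61,0,0,0,0],[-0.85,-0.61,0,0,0,0],[-0.85,-0.61,0,0,0,0]]'|tail -4; done; python3 - <<'E'
from h import *
c=shot("wrist","w10")
crop(c,180,130,220,140,"w10c",3)
print(proj(c,[.5318,-.0242,.163]))
plan(.5318,-.0242,.2,-48)
E
```

```text
tool_pos: [0.5547, -0.2722, 0.2007]
tool_rot: [179.9, -0.0, -48.1]
force: [0.1, -0.5, 0.1]
grip_width: 0.0575
tool_pos: [0.5437, -0.1685, 0.2011]
tool_rot: [180.0, -0.0, -48.2]
force: [0.6, 0.3, -0.4]
grip_width: 0.0578
tool_pos: [0.5324, -0.0645, 0.2011]
tool_rot: [180.0, -0.0, -48.2]
force: [-0.7, -0.5, -1.1]
grip_width: 0.0577
[254.07433634 230.12603398]
t45.45 pos [ 0.5324 -0.0646  0.2011] rot [ 1.7999e+02 -3.0000e-02 -4.8190e+01] w0.0577 F [-0.   0.3 -1.6]
remaining shares [-0.305 -0.265  0.011] turn [ 0.    -0.    -0.002] calls 1.00 step [-0.305 -0.265  0.011]
```

View pics/w10.png

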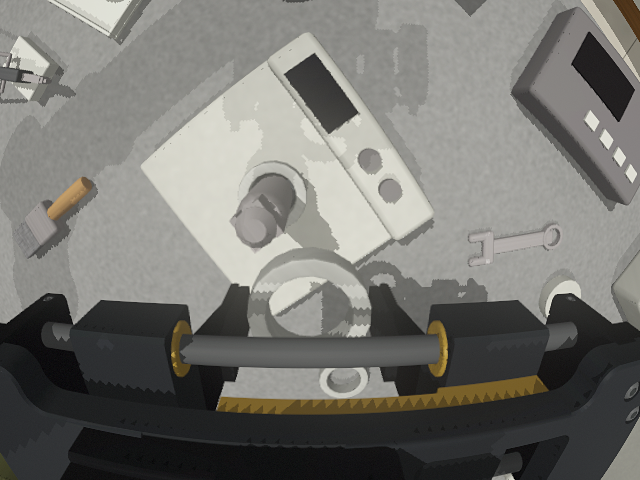

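```bash
python3 -m pendant '[[-0.08,-0.07,0,0,0,0],[-0.16,-0.14,0,0,0,0],[-0.24,-0.21,0,0,0,0],[-0.3,-0.26,0,0,0,0],[-0.3,-0.265,0,0,0,0],[-0.3,-0.265,0,0,0,0],[-0.3,-0.265,0,0,0,0],[-0.3,-0.265,0,0,0,0]]'|tail -4; python3 -m pendant '[[0,0,0.05,0,0,0],[0,0,0.1,0,0,0],[0,0,0.18,0,0,0],[0,0,0.26,0,0,0],[0,0,0.34,0,0,0],[0,0,0.42,0,0,0],[0,0,0.5,0,0,0],[0,0,0.5,0,0,0]]'|tail -4; python3 -c "
from h import *
plan(.5318,-.0242,.112,-48)"
```

```text
tool_pos: [0.532, -0.0238, 0.2011]
tool_rot: [-180.0, -0.0, -48.1]
force: [0.3, -0.0, -1.7]
grip_width: 0.0576
tool_pos: [0.5315, -0.0234, 0.1503]
tool_rot: [179.9, 0.0, -48.1]
force: [-1.0, 0.5, -0.3]
grip_width: 0.0577
t47.45 pos [ 0.5315 -0.0234  0.1503] rot [ 1.7993e+02  4.0000e-02 -4.8100e+01] w0.0577 F [-1.   0.5 -0.3]
remaining shares [0.009 0.003 0.383] turn [ 0.001  0.    -0.001] calls 1.00 step [0.009 0.003 0.383]
```

```bash
python3 -m pendant '[[0.01,0.003,0.03,0,0,0],[0.01,0.003,0.08,0,0,0],[0.01,0.003,0.13,0,0,0],[0.01,0.003,0.18,0,0,0],[0.01,0.003,0.23,0,0,0],[0.01,0.003,0.28,0,0,0],[0.01,0.003,0.35,0,0,0],[0.01,0.003,0.38,0,0,0]]'|tail -4
```

```text
tool_pos: [0.5322, -0.0243, 0.1124]
tool_rot: [180.0, 0.0, -48.1]
force: [0.1, -0.7, -1.5]
grip_width: 0.0579
```

```bash
python3 -m pendant '[[0,0,0,0,0,0],[0,0,0,0,0,0],[0,0,0,0,0,0],[0,0,0,0,0,0],[0,0,-0.1,0,0,0],[0,0,-0.4,0,0,0],[0,0,-0.7,0,0,0],[0,0,-1,0,0,0]]' 80|tail -4;  python3 - <<'E'
from h import *
c=shot("scene"); crop(c,260,200,110,100,"s11",7)
c=shot("top"); crop(c,400,205,110,100,"t11",7)
plan(.414,-.2268,.13,-48)
E
```

```text
tool_pos: [0.5326, -0.0245, 0.2148]
tool_rot: [-180.0, -0.0, -48.1]
force: [-0.5, 0.1, -0.5]
grip_width: 0.0799
t49.55 pos [ 0.5348 -0.0245  0.2173] rot [-179.64   -0.22  -48.11] w0.0803 F [ 0.1  0.5 -0. ]
remaining shares [0.696 2.256 0.861] turn [-0.004 -0.002 -0.001] calls 2.26 step [0.308 1.    0.382]
```

View pics/s11.png

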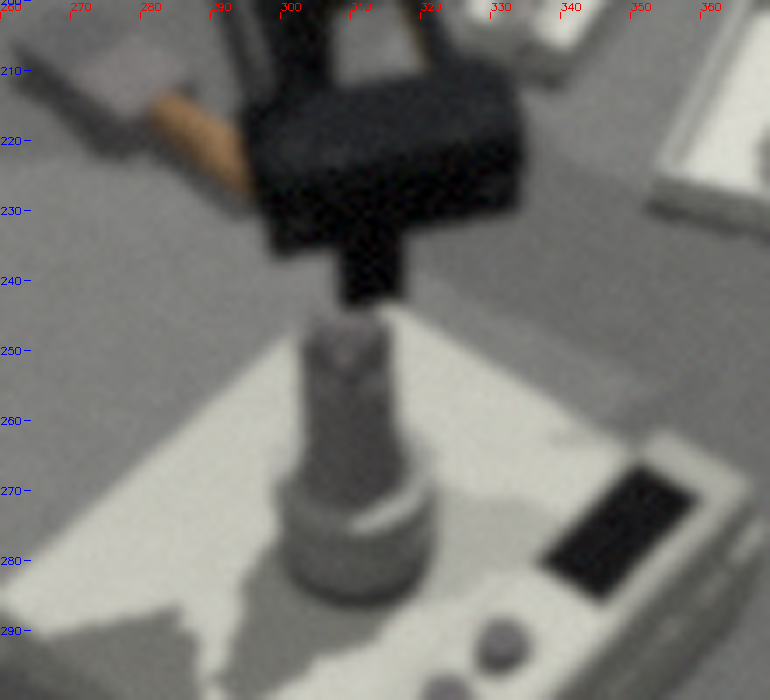

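View pics/t11.png

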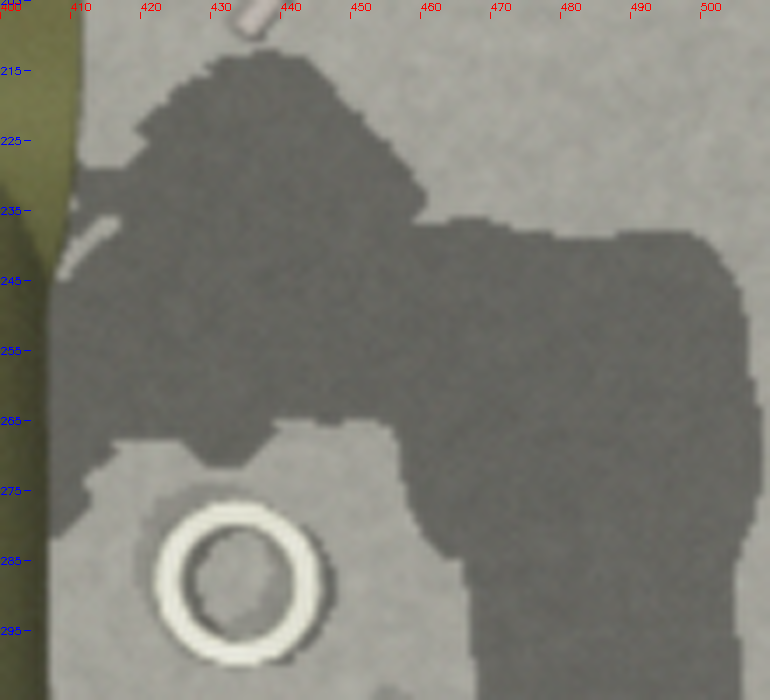

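```bash
python3 -m pendant '[[0.1,0.35,0,0,0,0],[0.25,0.75,0,0,0,0],[0.35,1,0,0,0,0],[0.35,1,0,0,0,0],[0.35,1,0,0,0,0],[0.35,1,0,0,0,0],[0.35,1,0,0,0,0],[0.35,1,0,0,0,0]]' 87 |sed -n 2p;  python3 -m pendant '[[0.1,0.35,0,0,0,0],[0.25,0.75,0.2,0,0,0],[0.35,1,0.4,0,0,0],[0.35,1,0.6,0,0,0],[0.35,1,0.8,0,0,0],[0.35,1,0.85,0,0,0],[0.35,1,0.85,0,0,0],[0.35,1,0.85,0,0,0]]' |sed -n 2p;python3 - <<'E'
from h import *
plan(.414,-.227,.004,-48)
c=shot("wrist","w12"); print(proj(c,[.414,-.227,.018]))
crop(c,230,220,180,140,"w12c",4)
E
```

```text
tool_pos: [0.4816, -0.1167, 0.213]
tool_pos: [0.4311, -0.2101, 0.1289]
t51.55 pos [ 0.4311 -0.2101  0.1289] rot [-1.7995e+02 -7.0000e-02 -4.8080e+01] w0.0873 F [-0.4  0.7 -0.5]
remaining shares [0.01  0.241 1.248] turn [-0.001 -0.001 -0.001] calls 1.25 step [0.008 0.193 1.   ]
[309.66396856 266.92204641]
```

View pics/w12.png

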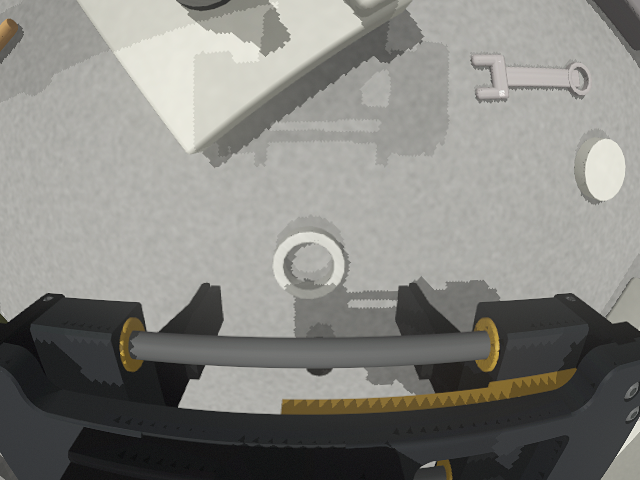

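View pics/w12c.png

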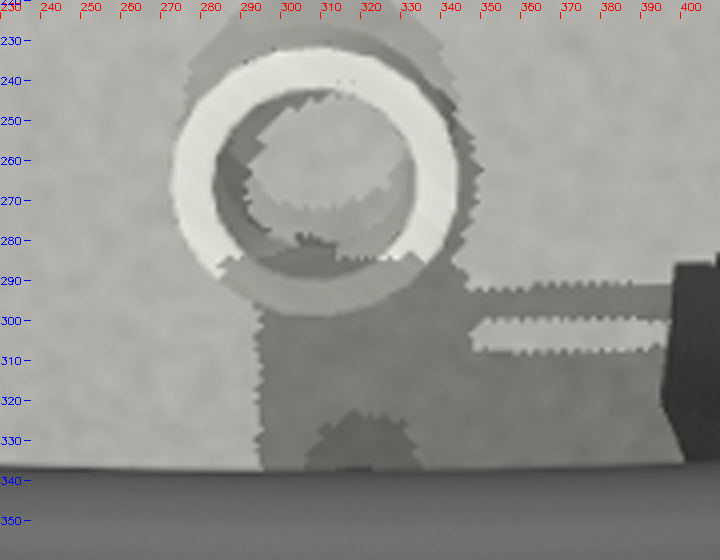

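```bash
python3 -m pendant '[[0,0.1,0.2,0,0,0],[0,0.2,0.5,0,0,0],[0,0.23,0.8,0,0,0],[0,0.23,0.9,0,0,0],[0,0.23,1,0,0,0],[0,0.23,1,0,0,0],[0,0.23,1,0,0,0],[0,0.23,1,0,0,0]]'|sed -n '2p;4p'; python3 -m pendant '[[0,0,0.08,0,0,0],[0,0,0.16,0,0,0],[0,0,0.21,0,0,0],[0,0,0.24,0,0,0],[0,0,0.24,0,0,0],[0,0,0.24,0,0,0],[0,0,0.24,0,0,0],[0,0,0.24,0,0,0]]'|sed -n '2p;4p';  python3 -m pendant '[[0,0,0,0,0,0],[0,0,0,0,0,0],[0,0,0,0,0,0],[0,0,0,0,0,0],[0,0,0,0,0,0],[0,0,0,0,0,0],[0,0,0,0,0,0],[0,0,0,0,0,0]]' 45 25|tail -4; python3 -m pendant '[[0,0,-0.2,0,0,0],[0,0,-0.4,0,0,0],[0,0,-0.6,0,0,0],[0,0,-0.8,0,0,0],[0,0,-1,0,0,0],[0,0,-1,0,0,0],[0,0,-1,0,0,0],[0,0,-1,0,0,0]]'|tail -4; python3 -c "
from h import *
plan(.505,-.054,.2,-48)"
```

```text
tool_pos: [0.4139, -0.2254, 0.0287]
force: [0.1, -1.0, -0.9]
tool_pos: [0.4134, -0.2253, 0.0042]
force: [0.9, -1.1, -0.5]
tool_pos: [0.4133, -0.2253, 0.004]
tool_rot: [-180.0, -0.0, -48.1]
force: [-0.5, -0.3, -0.4]
grip_width: 0.058
tool_pos: [0.4125, -0.2251, 0.1031]
tool_rot: [179.9, 0.1, -48.1]
force: [-0.2, 0.3, -1.9]
grip_width: 0.0578
t55.60 pos [ 0.4125 -0.2251  0.1031] rot [ 1.7993e+02  8.0000e-02 -4.8100e+01] w0.0578 F [-0.2  0.3 -1.9]
remaining shares [-0.657 -1.83  -0.971] turn [ 0.001  0.001 -0.001] calls 1.83 step [-0.359 -1.    -0.53 ]
```

```bash
python3 -m pendant '[[-0.02,-0.1,-0.3,0,0,0],[-0.07,-0.2,-0.6,0,0,0],[-0.15,-0.4,-0.9,0,0,0],[-0.2,-0.6,-0.97,0,0,0],[-0.3,-0.8,-0.97,0,0,0],[-0.33,-0.9,-0.97,0,0,0],[-0.33,-0.91,-0.97,0,0,0],[-0.33,-0.91,-0.97,0,0,0]]'|tail -4;  python3 -m pendant '[[-0.05,-0.16,0,0,0,0],[-0.1,-0.32,0,0,0,0],[-0.16,-0.48,0,0,0,0],[-0.22,-0.64,0,0,0,0],[-0.28,-0.8,0,0,0,0],[-0.33,-0.91,0,0,0,0],[-0.33,-0.91,0,0,0,0],[-0.33,-0.91,0,0,0,0]]'|tail -4; python3 - <<'E'
from h import *
c=shot("wrist","w13")
print(proj(c,[.5318,-.0242,.163]))
crop(c,220,130,180,140,"w13c",4)
plan(.5318,-.0242,.2,-48)
E
```

```text
tool_pos: [0.4585, -0.1409, 0.2005]
tool_rot: [179.9, 0.0, -48.2]
force: [0.3, -0.3, -0.2]
grip_width: 0.0576
tool_pos: [0.5044, -0.0554, 0.2011]
tool_rot: [180.0, -0.0, -48.1]
force: [-0.2, -0.5, -1.1]
grip_width: 0.0575
[299.03225025 204.35543409]
t57.65 pos [ 0.5044 -0.0555  0.2011] rot [179.99  -0.   -48.17] w0.0577 F [-0.1  0.1 -0.6]
remaining shares [-0.05  -0.413  0.011] turn [ 0.    -0.    -0.002] calls 1.00 step [-0.05  -0.413  0.011]
```

View pics/w13c.png

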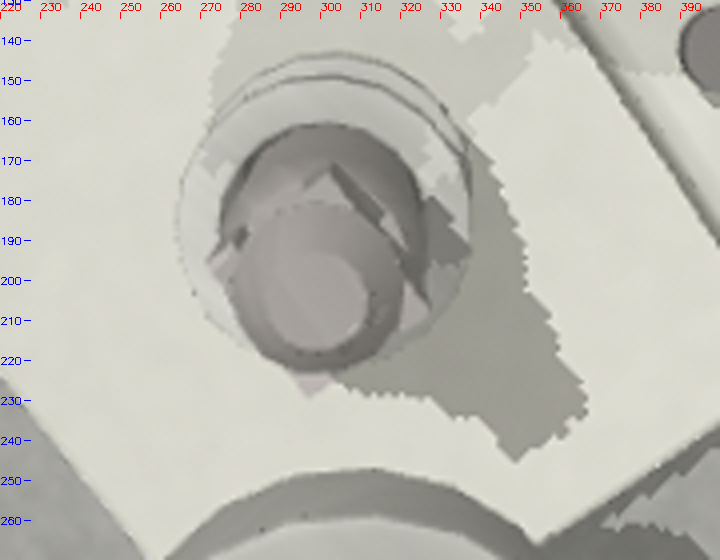

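The cone top is at (298.8,205) against a prediction of (299,204.4). I'll go on.

```bash
python3 -m pendant '[[-0.01,-0.1,0,0,0,0],[-0.02,-0.2,0,0,0,0],[-0.03,-0.3,0,0,0,0],[-0.04,-0.4,0,0,0,0],[-0.045,-0.413,0,0,0,0],[-0.045,-0.413,0,0,0,0],[-0.045,-0.413,0,0,0,0],[-0.045,-0.413,0,0,0,0]]'|tail -4; python3 -m pendant '[[0,0,0.05,0,0,0],[0,0,0.1,0,0,0],[0,0,0.18,0,0,0],[0,0,0.26,0,0,0],[0,0,0.34,0,0,0],[0,0,0.42,0,0,0],[0,0,0.5,0,0,0],[0,0,0.5,0,0,0]]'|tail -4; python3 -c "
from h import *
plan(.5318,-.0242,.112,-48)"
```

```text
tool_pos: [0.5322, -0.024, 0.2012]
tool_rot: [-180.0, 0.0, -48.1]
force: [0.5, -0.3, -0.4]
grip_width: 0.0575
tool_pos: [0.5318, -0.0238, 0.1503]
tool_rot: [179.9, 0.0, -48.1]
force: [0.3, -0.3, -1.0]
grip_width: 0.0577
t59.65 pos [ 0.5318 -0.0238  0.1503] rot [ 1.7993e+02  4.0000e-02 -4.8100e+01] w0.0577 F [ 0.3 -0.3 -1. ]
remaining shares [0.003 0.003 0.383] turn [ 0.001  0.    -0.001] calls 1.00 step [0.003 0.003 0.383]
```

```bash
python3 -m pendant '[[0,0.003,0.03,0,0,0],[0,0.003,0.08,0,0,0],[0,0.003,0.13,0,0,0],[0,0.003,0.18,0,0,0],[0,0.003,0.23,0,0,0],[0,0.003,0.28,0,0,0],[0,0.003,0.35,0,0,0],[0,0.003,0.38,0,0,0]]'|tail -4;python3 -m pendant '[[0,0,0,0,0,0],[0,0,0,0,0,0],[0,0,0,0,0,0],[0,0,0,0,0,0],[0,0,-0.1,0,0,0],[0,0,-0.4,0,0,0],[0,0,-0.7,0,0,0],[0,0,-1,0,0,0]]' 80|tail -4;  python3 - <<'E'
from h import *
c=shot("scene","s14f"); crop(c,260,200,110,100,"s14",7)
plan(.443,.285,.2,-48)
E
```

```text
tool_pos: [0.5318, -0.0239, 0.1124]
tool_rot: [180.0, 0.0, -48.1]
force: [0.4, 0.5, -1.2]
grip_width: 0.0578
tool_pos: [0.5323, -0.024, 0.2149]
tool_rot: [-179.9, -0.0, -48.1]
force: [0.7, -0.1, 0.4]
grip_width: 0.0799
t61.70 pos [ 0.5346 -0.0241  0.219 ] rot [-179.63   -0.22  -48.12] w0.0797 F [1.4 0.1 2.4]
remaining shares [-2.913 -1.38   0.188] turn [-0.004 -0.002 -0.001] calls 2.91 step [-1.    -0.474  0.065]
```

View pics/s14.png

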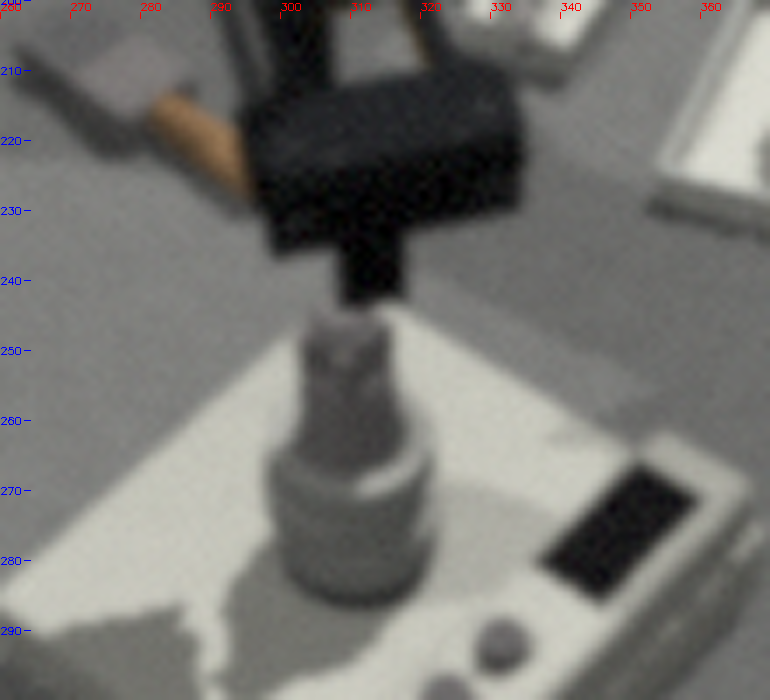

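View pics/s14f.png

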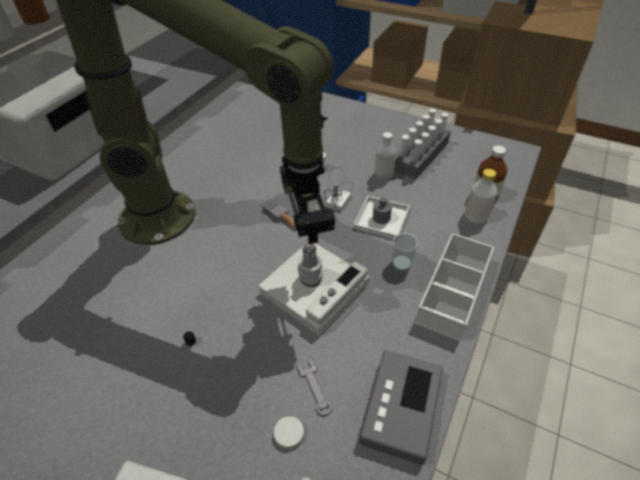

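All three rings are stacked, and no fourth is visible. Now for the pin.

```bash
for i in 1 2; do python3 -m pendant '[[-0.35,-0.16,0,0,0,0],[-0.7,-0.32,0,0,0,0],[-1,-0.47,0,0,0,0],[-1,-0.47,0,0,0,0],[-1,-0.47,0,0,0,0],[-1,-0.47,0,0,0,0],[-1,-0.47,0,0,0,0],[-1,-0.47,0,0,0,0]]' 50 |sed -n 2p;  done; python3 -m pendant '[[-0.2,-0.1,0,0,0,-0.1],[-0.4,-0.2,0,0,0,-0.2],[-0.6,-0.3,0,0,0,-0.3],[-0.7,-0.34,0,0,0,-0.4],[-0.7,-0.34,0,0,0,-0.5],[-0.7,-0.34,0,0,0,-0.6],[-0.7,-0.34,0,0,0,-0.7],[-0.7,-0.34,0,0,0,-0.79]]' |sed -n 2,3p; python3 - <<'E'
from h import *
plan(.443,.285,.15,23)
c=shot("wrist","w15")
E
```

```text
tool_pos: [0.5005, 0.0814, 0.2131]
tool_pos: [0.4687, 0.1872, 0.2131]
tool_pos: [0.4472, 0.2624, 0.213]
tool_rot: [180.0, -0.0, 23.3]
t64.70 pos [0.4472 0.2624 0.213 ] rot [180.    -0.    23.26] w0.0500 F [-0.8  0.1 -0.9]
remaining shares [ 0.051 -0.224  0.63 ] turn [ 0.    -0.     0.003] calls 1.00 step [ 0.051 -0.224  0.63 ]
```

View pics/w15.png

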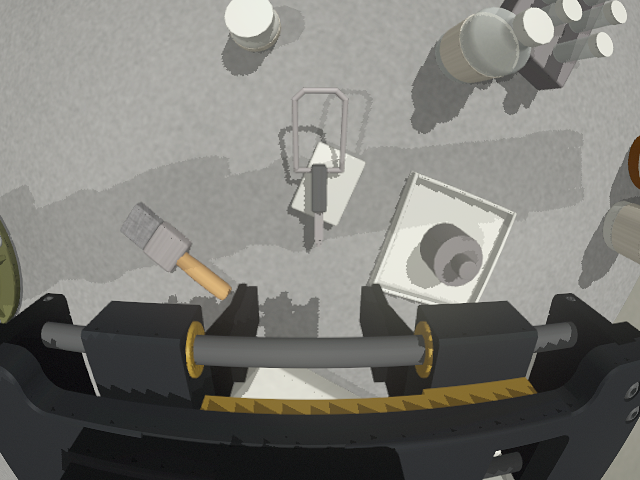

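```bash
python3 - <<'E'
from h import *
c=shot("wrist")
crop(c,270,75,100,180,"w15c",4)
E
```

```text
(no output)
```

View pics/w15c.png

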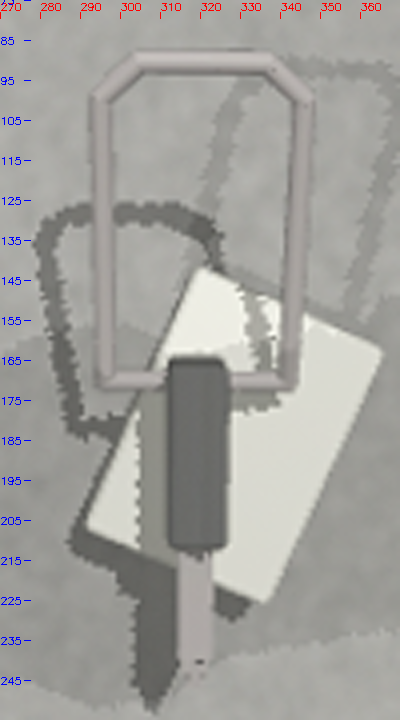

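```bash
python3 - <<'E'
from h import *
c=shot("wrist")
f=at(c,319.5,211.5,.048);r=at(c,319.2,166,.048);e=at(c,319.0,242,.037)
print(f,r,np.linalg.norm(f-r),e)
for d in ((f-r),(e-f)): print(np.degrees(np.arctan2(d[1],d[0])),np.linalg.norm(d))
p=at(c,303,90,.066);q=at(c,339,90,.066);print(p,q,np.linalg.norm(p-q),np.degrees(np.arctan2(*(q-p)[:2][::-1])))
E
```

```text
[0.45293566 0.27347472 0.048     ] [0.43633729 0.31126563 0.048     ] 0.04127539533467444 [0.46566277 0.24371922 0.037     ]
-66.28814436101376 0.04127539533467444
-66.84250823878382 0.03418141943235788
[0.39798841 0.36602604 0.066     ] [0.42494511 0.37775792 0.066     ] 0.02939899070678931 23.51923759266688
```

```bash
python3 -c "
from h import *
plan(.446,.289,.1,23.5)"
```

```text
t64.85 pos [0.4472 0.2624 0.2131] rot [-1.800e+02 -1.000e-02  2.285e+01] w0.0499 F [0.1 0.6 0.1]
remaining shares [ 0.093 -0.25   1.131] turn [-0.    -0.    -0.007] calls 1.13 step [ 0.082 -0.221  1.   ]
```

```bash
python3 -m pendant '[[0.05,-0.12,0.2,0,0,-0.007],[0.09,-0.25,0.5,0,0,-0.007],[0.09,-0.25,0.8,0,0,-0.007],[0.09,-0.25,1,0,0,-0.007],[0.09,-0.25,1,0,0,-0.007],[0.09,-0.25,1,0,0,-0.007],[0.09,-0.25,1,0,0,-0.007],[0.09,-0.25,1,0,0,-0.007]]'|sed -n 2,3p; python3 - <<'E'
from h import *
c=shot("wrist","w16")
crop(c,240,100,150,200,"w16c",4)
plan(.446,.289,.025,23.5)
E
```

```text
tool_pos: [0.4461, 0.2894, 0.114]
tool_rot: [-180.0, -0.1, 23.6]
t65.90 pos [0.4459 0.2893 0.1137] rot [-1.7997e+02 -7.0000e-02  2.3620e+01] w0.0501 F [0.6 0.5 0.8]
remaining shares [-0.002  0.003  0.887] turn [-0.    -0.001  0.001] calls 1.00 step [-0.002  0.003  0.887]
```

View pics/w16c.png

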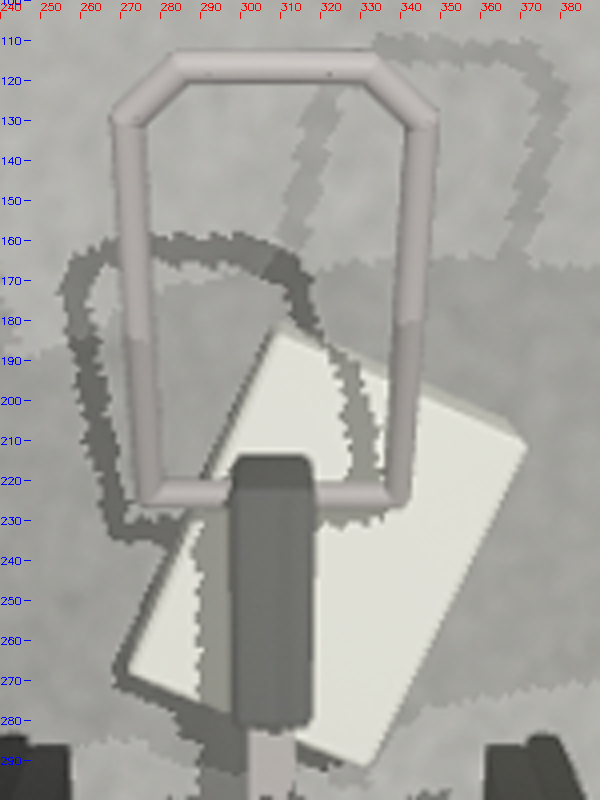

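```bash
python3 - <<'E'
from h import *
c=shot("wrist")
f=at(c,308.5,281.5,.048);r=at(c,308.6,222,.048)
d=f-r;print(f,r,np.linalg.norm(d),np.degrees(np.arctan2(d[1],d[0])))
u=d/np.linalg.norm(d);m=(f+r)/2+u*(.021-.017);print(m, to_tool([m[0],m[1],.025]))
E
```

```text
[0.45268518 0.27333069 0.048     ] [0.43631839 0.31095058 0.048     ] 0.041025947666178085 -66.4882221635419
[0.44609753 0.28847272 0.048     ] [-0.0013  0.0079  0.8858]
```

```bash
python3 -m pendant '[[0,0.008,0.2,0,0,0],[0,0.008,0.4,0,0,0],[0,0.008,0.6,0,0,0],[0,0.008,0.75,0,0,0],[0,0.008,0.83,0,0,0],[0,0.008,0.88,0,0,0],[0,0.008,0.88,0,0,0],[0,0.008,0.88,0,0,0]]' 36|tail -4; python3 -m pendant '[[0,0,0,0,0,0],[0,0,0,0,0,0],[0,0,0,0,0,0],[0,0,0,0,0,0],[0,0,0,0,0,0],[0,0,0,0,0,0],[0,0,0,0,0,0],[0,0,0,0,0,0]]' 0 45|tail -4;  python3 -m pendant '[[0,0,-0.1,0,0,0],[0,0,-0.25,0,0,0],[0,0,-0.4,0,0,0],[0,0,-0.55,0,0,0],[0,0,-0.7,0,0,0],[0,0,-0.85,0,0,0],[0,0,-1,0,0,0],[0,0,-1,0,0,0]]' |tail -4; python3 - <<'E'
from h import *
c=shot("wrist","w17")
crop(c,220,150,180,150,"w17c",4)
E
```

```text
tool_pos: [0.4463, 0.2886, 0.0256]
tool_rot: [-180.0, -0.1, 23.6]
force: [-0.2, -0.5, -0.1]
grip_width: 0.036
tool_pos: [0.446, 0.2884, 0.0252]
tool_rot: [-180.0, -0.0, 23.6]
force: [-0.7, 0.3, 2.6]
grip_width: 0.0135
tool_pos: [0.4468, 0.289, 0.1266]
tool_rot: [-179.9, -0.2, 23.6]
force: [0.2, 0.3, -2.3]
grip_width: 0.0137
```

View pics/w17.png

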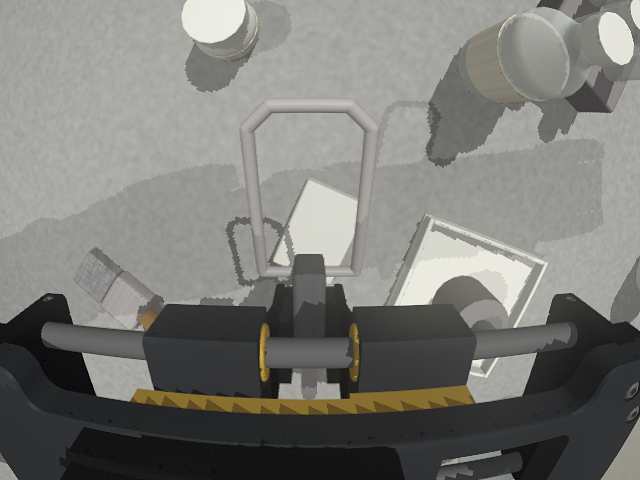

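```bash
python3 - <<'E'
from h import *
plan(.5484,.0541,.19,-12)
E
```

```text
t69.00 pos [0.4462 0.2886 0.1256] rot [-1.7998e+02 -6.0000e-02  2.3640e+01] w0.0140 F [ 0.5  0.5 -3.2]
remaining shares [-0.003  2.558 -0.645] turn [-0.    -0.001  0.396] calls 2.56 step [-0.001  1.    -0.252]
```

View pics/w17c.png

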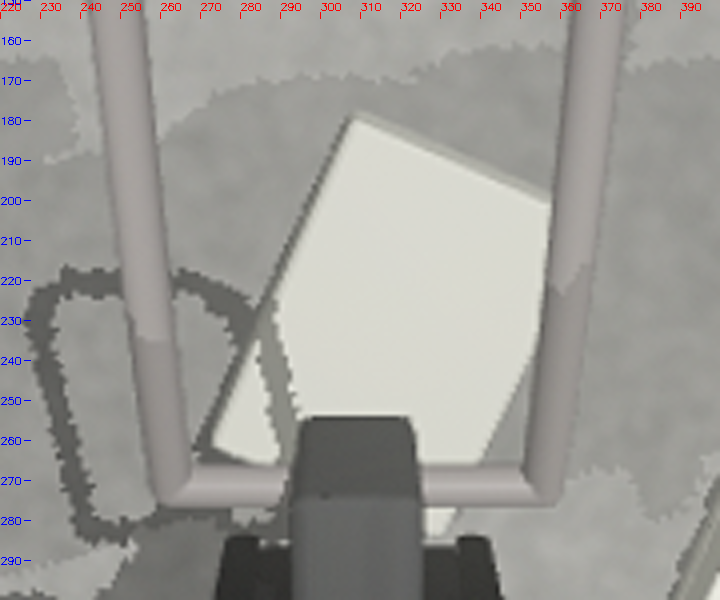

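```bash
python3 -m pendant '[[0,0.1,-0.2,0,0,0],[0,0.2,-0.4,0,0,0],[0,0.35,-0.6,0,0,0],[0,0.5,-0.65,0,0,0],[0,0.65,-0.65,0,0,0],[0,0.8,-0.65,0,0,0],[0,0.85,-0.65,0,0,0],[0,0.85,-0.65,0,0,0]]'|sed -n 2,5p;  python3 -m pendant '[[0,0.15,0,0,0,0],[0,0.3,0,0,0,0],[0,0.45,0,0,0,0],[0,0.6,0,0,0,0],[0,0.75,0,0,0,0],[0,0.85,0,0,0,0],[0,0.85,0,0,0,0],[0,0.85,0,0,0,0]]'|sed -n 2,5p;  python3 -m pendant '[[0,0.13,0,0,0,0.06],[0,0.26,0,0,0,0.12],[0,0.4,0,0,0,0.18],[0,0.53,0,0,0,0.24],[0,0.66,0,0,0,0.3],[0,0.8,0,0,0,0.36],[0,0.855,0,0,0,0.396],[0,0.855,0,0,0,0.396]]'|sed -n 2,5p; python3 - <<'E'
from h import *
plan(.5484,.0541,.138,-12)
c=shot("wrist","w18")
crop(c,200,200,220,180,"w18c",3)
E
```

```text
tool_pos: [0.4799, 0.2101, 0.1896]
tool_rot: [-180.0, 0.0, 23.6]
force: [0.2, -0.1, -1.2]
grip_width: 0.0137
tool_pos: [0.5139, 0.1332, 0.19]
tool_rot: [-180.0, 0.0, 23.7]
force: [1.5, -0.1, -1.8]
grip_width: 0.0135
tool_pos: [0.5483, 0.0546, 0.19]
tool_rot: [-180.0, 0.0, -12.0]
force: [-0.2, 0.4, -2.3]
grip_width: 0.014
t72.00 pos [0.5483 0.0546 0.19  ] rot [-1.7999e+02  1.0000e-02 -1.1960e+01] w0.0140 F [-0.2  0.4 -2.3]
remaining shares [0.002 0.005 0.52 ] turn [-0.  0.  0.] calls 1.00 step [0.002 0.005 0.52 ]
```

View pics/w18.png

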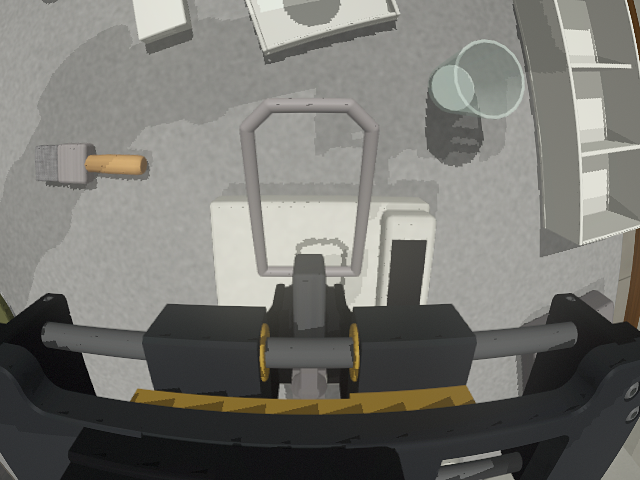

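```bash
python3 -m pendant '[[0,0,0.1,0,0,0],[0,0,0.2,0,0,0],[0,0,0.3,0,0,0],[0,0,0.4,0,0,0],[0,0,0.48,0,0,0],[0,0,0.52,0,0,0],[0,0,0.52,0,0,0],[0,0,0.52,0,0,0]]'|sed -n 2,5p; python3 - <<'E'
from h import *
plan(.5484,.0541,.138,-12)
c=shot("top"); crop(c,300,180,100,90,"t19",7)
c=shot("scene"); crop(c,270,200,100,90,"s19",8)
c=shot("wrist"); crop(c,200,200,220,200,"w19",3)
E
```

```text
tool_pos: [0.5487, 0.0543, 0.1384]
tool_rot: [-180.0, -0.0, -12.0]
force: [0.1, 0.3, -1.8]
grip_width: 0.0137
t73.05 pos [0.5487 0.0543 0.1384] rot [-1.7998e+02 -4.0000e-02 -1.2010e+01] w0.0137 F [ 0.1  0.3 -1.8]
remaining shares [-0.002  0.002  0.004] turn [-0. -0. -0.] calls 1.00 step [-0.002  0.002  0.004]
```

View pics/t19.png

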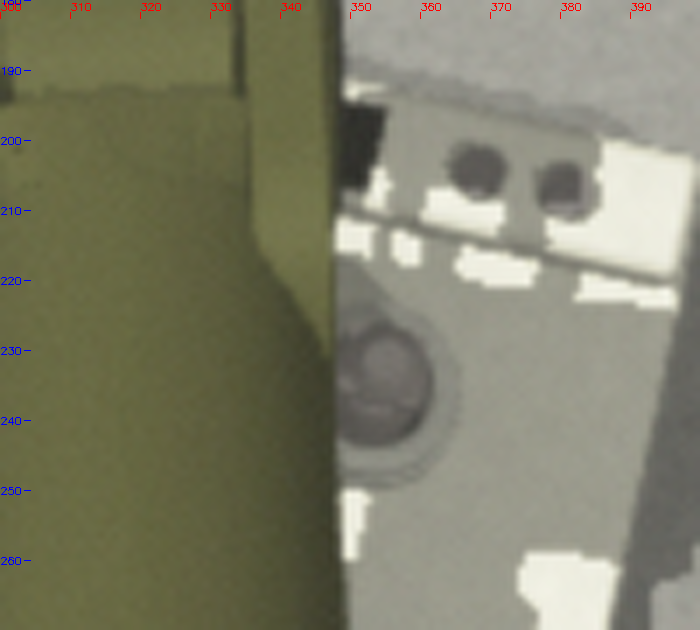

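View pics/s19.png

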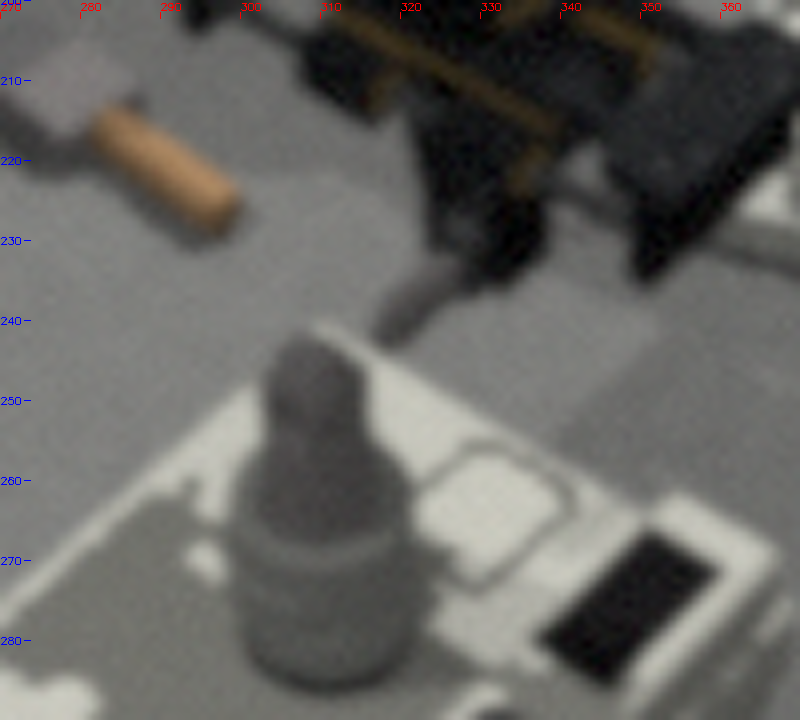

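View pics/w19.png

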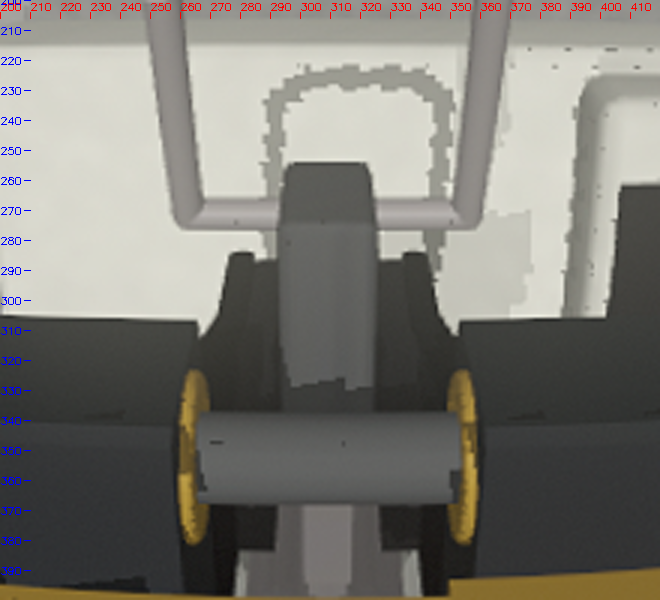

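```bash
python3 - <<'E'
from h import *
c=shot("wrist"); crop(c,265,355,90,60,"w19b",8)
P=np.array([.5318,-.0242]);
for z in (.163,.136):print(proj(c,[*P,z]))
t=np.array([-.208,-.978]);tcp=env.get_obs()["tool_pos"]
tip=tcp[:2]+t*.0525; print("tip",tip,proj(c,[*tip,.145+.008]))
E
```

```text
[308.22049933 450.77308318]
[308.25420207 417.75168869]
tip [0.53763375 0.00294518] [308.29448882 403.14424322]
```

View pics/w19b.png

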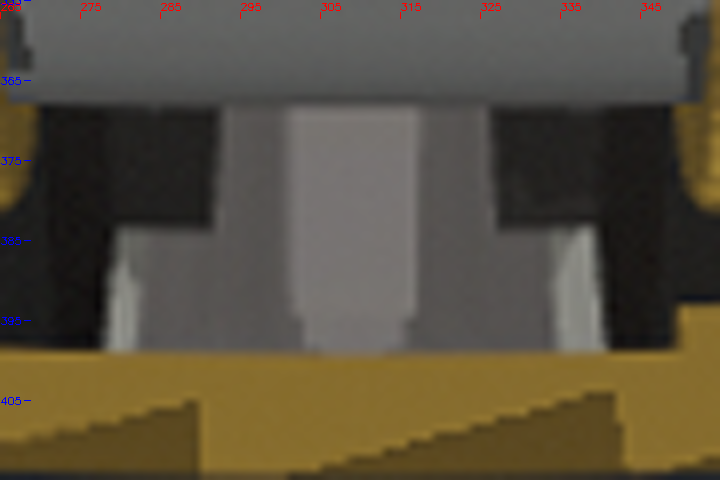

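```bash
python3 -m pendant '[[0,0.04,0.004,0,0,0],[0,0.08,0.004,0,0,0],[0,0.12,0.004,0,0,0],[0,0.15,0.004,0,0,0],[0,0.18,0.004,0,0,0],[0,0.21,0.004,0,0,0],[0,0.24,0.004,0,0,0],[0,0.24,0.004,0,0,0]]'|sed -n 2,5p; python3 - <<'E'
from h import *
c=shot("scene"); crop(c,270,200,100,90,"s20",8)
plan(.5378,.0042,.138,-12)
E
```

```text
tool_pos: [0.5434, 0.0305, 0.1377]
tool_rot: [-180.0, -0.0, -12.0]
force: [-0.3, 0.3, -1.7]
grip_width: 0.0139
t74.30 pos [0.5434 0.0307 0.1377] rot [-179.99   -0.    -12.02] w0.0134 F [ 1.1  0.1 -2.5]
remaining shares [ 0.001  0.271 -0.003] turn [-0. -0. -0.] calls 1.00 step [ 0.001  0.271 -0.003]
```

View pics/s20.png

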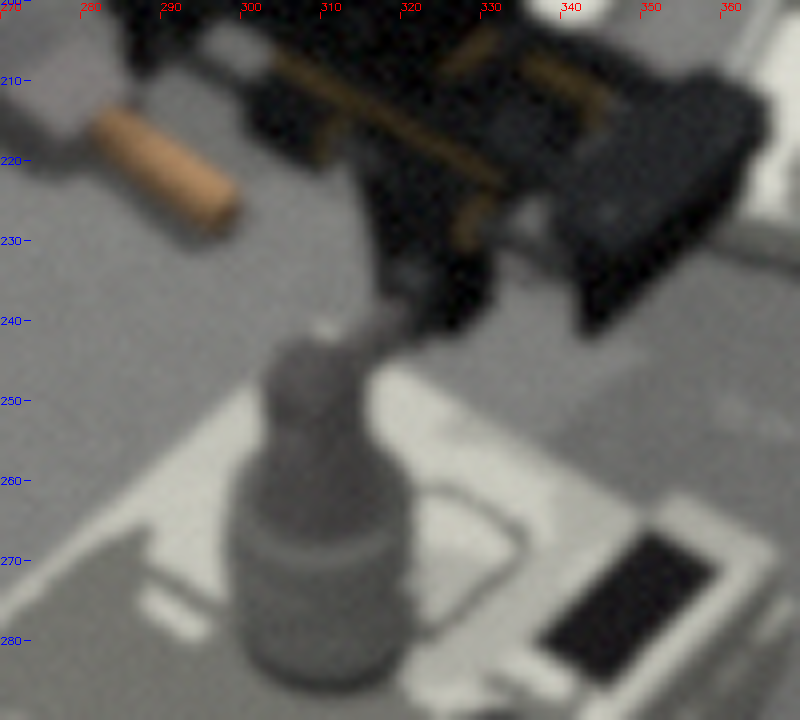

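No force so far, with the tip about 8 mm inside the slot. I'll keep going to home.

```bash
python3 -m pendant '[[0,0.03,0,0,0,0],[0,0.06,0,0,0,0],[0,0.09,0,0,0,0],[0,0.12,0,0,0,0],[0,0.15,0,0,0,0],[0,0.18,0,0,0,0],[0,0.2,0,0,0,0],[0,0.2,0,0,0,0]]'|sed -n 2,5p; python3 -m pendant '[[0,0.02,0,0,0,0],[0,0.03,0,0,0,0],[0,0.04,0,0,0,0],[0,0.05,0,0,0,0],[0,0.055,0,0,0,0],[0,0.06,0,0,0,0],[0,0.06,0,0,0,0],[0,0.06,0,0,0,0]]'|sed -n 2,5p
```

```text
tool_pos: [0.5392, 0.011, 0.1377]
tool_rot: [-180.0, -0.0, -12.0]
force: [-0.2, -0.2, -0.7]
grip_width: 0.0139
tool_pos: [0.5382, 0.0066, 0.1378]
tool_rot: [-179.9, -0.0, -12.0]
force: [1.1, 5.1, -2.7]
grip_width: 0.0137
```

```bash
python3 -m pendant '[[0,0.01,0,0,0,0],[0,0.02,0,0,0,0],[0,0.02,0,0,0,0],[0,0.02,0,0,0,0],[0,0.02,0,0,0,0],[0,0.02,0,0,0,0],[0,0.02,0,0,0,0],[0,0.02,0,0,0,0]]'|sed -n 2,5p;  python3 - <<'E'
from h import *
c=shot("scene"); crop(c,270,200,100,90,"s21",8)
c=shot("wrist","w21"); crop(c,265,240,90,170,"w21b",4)
E
```

```text
tool_pos: [0.5381, 0.0064, 0.1379]
tool_rot: [-179.8, -0.0, -11.9]
force: [2.1, 7.4, -1.9]
grip_width: 0.0137
```

View pics/s21.png

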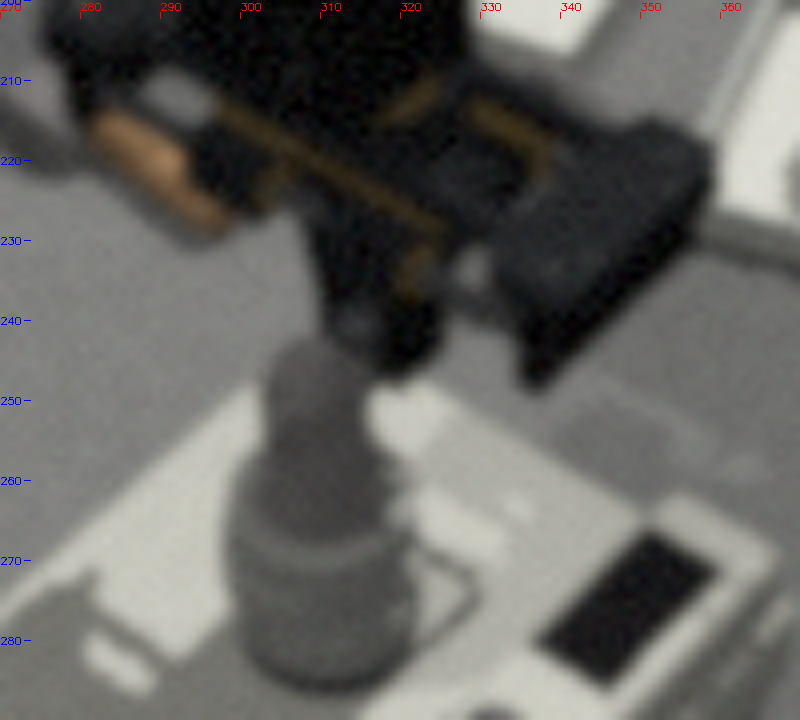

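```bash
python3 -m pendant '[[0,0,0.005,0,0,0],[0,0,0.01,0,0,0],[0,0,0.01,0,0,0],[0,0,0.01,0,0,0],[0,0,0.01,0,0,0],[0,0,0.01,0,0,0],[0,0,0.01,0,0,0],[0,0,0.01,0,0,0]]'|sed -n 2,5p; python3 -m pendant '[[0,0,0,0,0,0],[0,0,0,0,0,0],[0,0,0,0,0,0],[0,0,0,0,0,0],[0,0,0,0,0,0],[0,0,0,0,0,0],[0,0,0,0,0,0],[0,0,0,0,0,0]]' 30|sed -n 2,5p;  python3 - <<'E'
from h import *
c=shot("wrist","w22"); crop(c,220,200,180,200,"w22b",4)
E
```

```text
tool_pos: [0.5382, 0.0064, 0.1376]
tool_rot: [-179.8, -0.0, -11.9]
force: [-0.8, 8.2, 2.1]
grip_width: 0.0136
tool_pos: [0.5375, 0.0034, 0.1367]
tool_rot: [-180.0, -0.0, -12.0]
force: [0.6, 0.5, 0.0]
grip_width: 0.03
```

View pics/w22b.png

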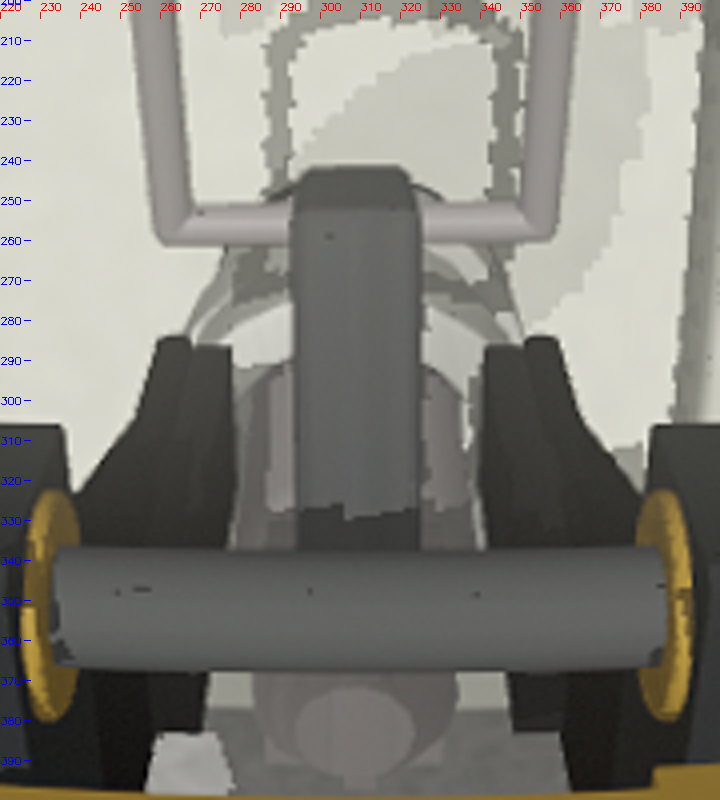

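```bash
python3 -m pendant '[[0,0,-0.15,0,0,0],[0,0,-0.3,0,0,0],[0,0,-0.5,0,0,0],[0,0,-0.7,0,0,0],[0,0,-0.9,0,0,0],[0,0,-1,0,0,0],[0,0,-1,0,0,0],[0,0,-1,0,0,0]]'|sed -n 2,5p;  python3 - <<'E'
from h import *
c=shot("wrist","w23"); crop(c,230,120,160,200,"w23b",4)
c=shot("scene"); crop(c,270,180,100,100,"s23",7)
E
```

```text
tool_pos: [0.5371, 0.0034, 0.236]
tool_rot: [180.0, 0.1, -12.0]
force: [-0.4, 0.1, -0.4]
grip_width: 0.0298
```

View pics/w23b.png

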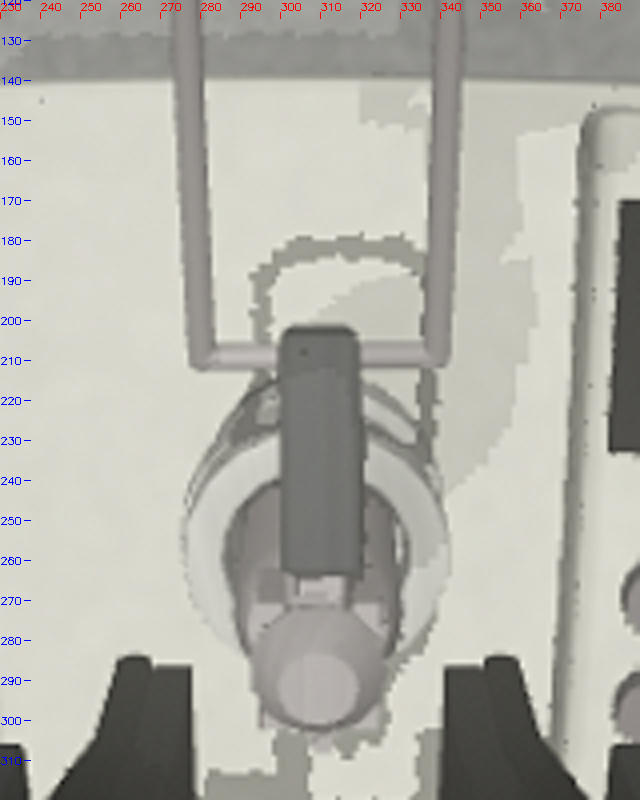

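View pics/s23.png

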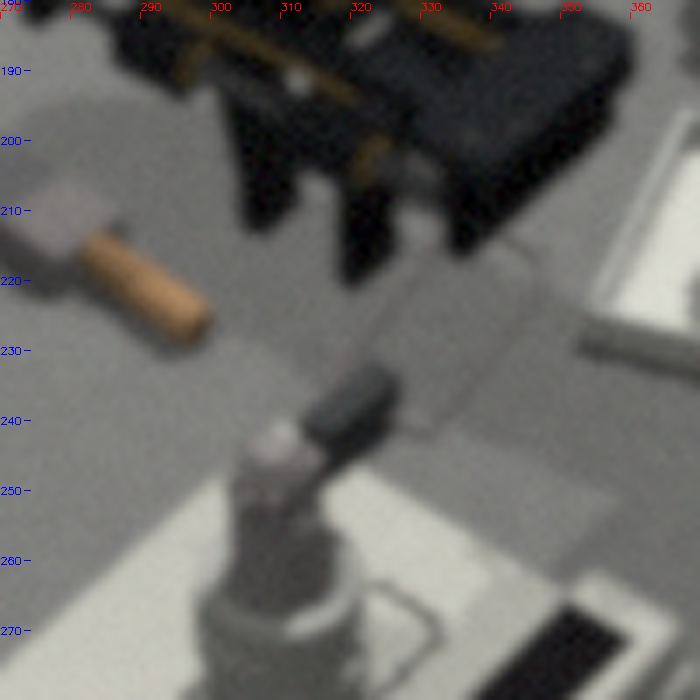

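```bash
python3 - <<'E'
from h import *
c=shot("wrist")
S=np.array([.5318,-.0242]);t=np.array([-.208,-.978])
for v,z in ((263.3,.161),(203.5,.161),(209,.161),(208,.145)):
    p=at(c,309.5,v,z); print(v,p, "along", (p[:2]-S)@t)
p=at(c,309,291.5,.163);print("cone",p,(p[:2]-S)@t)
for s,z in ((-12.5,.161),(-12.5,.155),(-54.5,.161),(0,.163),(-12.5,.136)): print(s,z,proj(c,[*(S+t*s/1000),z]))
crop(c,280,245,60,65,"w23c",10)
E
```

```text
263.3 [ 0.53600976 -0.0042664   0.161     ] along -0.02037069387525875
203.5 [0.54463385 0.03638124 0.161     ] along -0.0619178923220298
209 [0.543871   0.03278696 0.161     ] along -0.058244014401431926
208 [0.54329318 0.03004354 0.145     ] along -0.05544075987703823
cone [ 0.53144921 -0.02408853  0.163     ] -3.605085468155981e-05
-12.5 0.161 [309.53547045 273.94885422]
-12.5 0.155 [309.53283557 270.71032737]
-54.5 0.161 [309.570449   214.58878037]
0 0.163 [309.52473418 291.54687614]
-12.5 0.136 [309.5250231  261.30567995]
```

View pics/w23c.png

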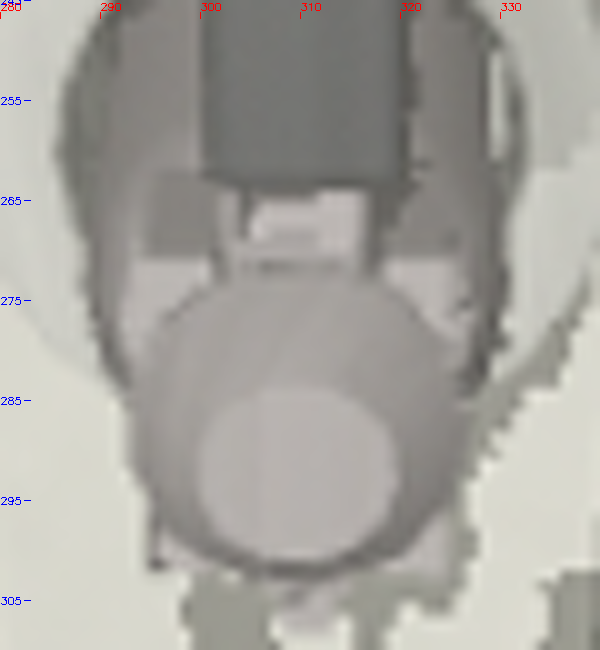

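The wrist picture shows the block front at row 263, where row 274 would mean contact. That leaves a gap of about 7 mm, so the pin isn't fully home. I'll regrip and push harder.

```bash
python3 -m pendant '[[0,-0.09,0,0,0,0],[0,-0.09,0.2,0,0,0],[0,-0.09,0.4,0,0,0],[0,-0.09,0.6,0,0,0],[0,-0.09,0.8,0,0,0],[0,-0.09,0.9,0,0,0],[0,-0.09,0.98,0,0,0],[0,-0.09,0.98,0,0,0]]'|sed -n 2,5p; python3 -m pendant '[[0,0,0,0,0,0],[0,0,0,0,0,0],[0,0,0,0,0,0],[0,0,0,0,0,0],[0,0,0,0,0,0],[0,0,0,0,0,0],[0,0,0,0,0,0],[0,0,0,0,0,0]]' 0 60|sed -n 2,5p;  python3 - <<'E'
from h import *
c=shot("wrist","w24"); crop(c,240,200,140,200,"w24b",4)
E
```

```text
tool_pos: [0.5393, 0.0123, 0.1385]
tool_rot: [180.0, 0.0, -12.0]
force: [0.0, 1.0, -0.6]
grip_width: 0.0297
tool_pos: [0.5397, 0.0123, 0.139]
tool_rot: [-180.0, -0.0, -12.0]
force: [-0.6, 0.5, 5.8]
grip_width: 0.0136
```

View pics/w24b.png

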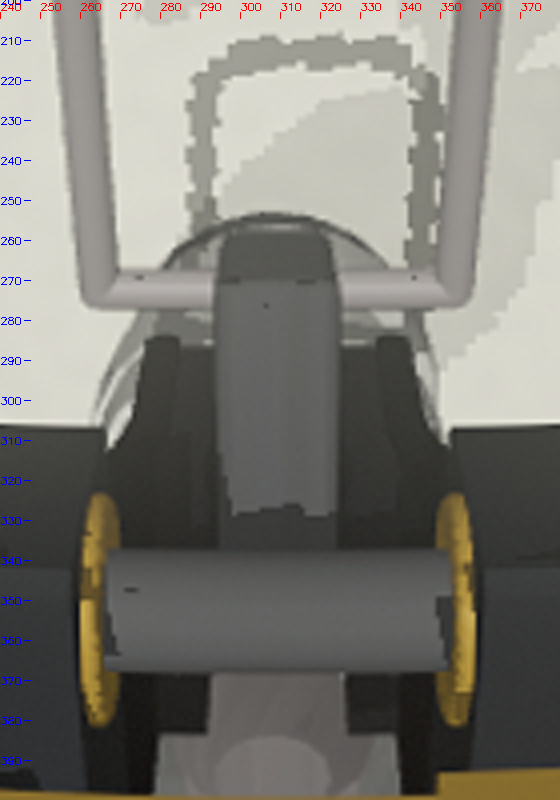

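```bash
python3 -m pendant '[[0,0.02,0,0,0,0],[0,0.04,0,0,0,0],[0,0.06,0,0,0,0],[0,0.08,0,0,0,0],[0,0.1,0,0,0,0],[0,0.12,0,0,0,0],[0,0.12,0,0,0,0],[0,0.12,0,0,0,0]]'|sed -n 2,5p
```

```text
tool_pos: [0.5393, 0.0112, 0.1397]
tool_rot: [-179.2, -0.2, -11.6]
force: [3.5, 18.0, 2.6]
grip_width: 0.0135
```

```bash
python3 - <<'E'
from h import *
# recompute using w23 camera pose: tool pos ~ [0.5371,0.0034,0.236], rot [180,0.1,-12]
c=viewer.read_camera("wrist"); c["fish"]=True
T=np.eye(4);T[:3,:3]=R.from_euler("xyz",[180,0.05,-12],degrees=True).as_matrix();T[:3,3]=[.5372,.0034,.236]
c["view"]=np.linalg.inv(T@c["hand_eye"])
S=np.array([.5318,-.0242]);t=np.array([-.208,-.978])
for z in (.140,.145,.150): 
    p=at(c,309,308,z);print("tip",z,(p[:2]-S)@t)
c=shot("scene","s25"); crop(c,270,190,90,90,"s25c",8)
c=shot("wrist"); crop(c,270,360,80,50,"w25c",9)
plan(.5393,.0112,.1385,-12)
E
```

```text
tip 0.14 0.02501362894842791
tip 0.145 0.022396301955468843
tip 0.15 0.01977897496250975
t83.80 pos [0.5394 0.0112 0.1397] rot [-1.792e+02 -1.600e-01 -1.162e+01] w0.0137 F [ 3.9 18.7  2.9]
remaining shares [-0.001  0.     0.012] turn [-0.009 -0.002  0.004] calls 1.00 step [-0.001  0.     0.012]
```

View pics/w25c.png

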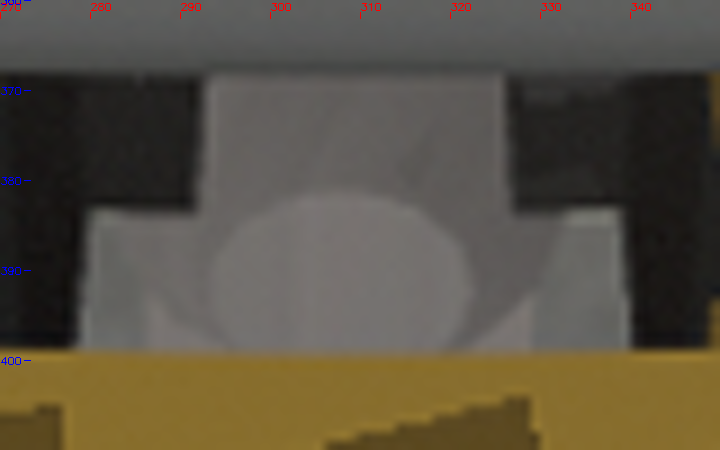

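View pics/s25c.png

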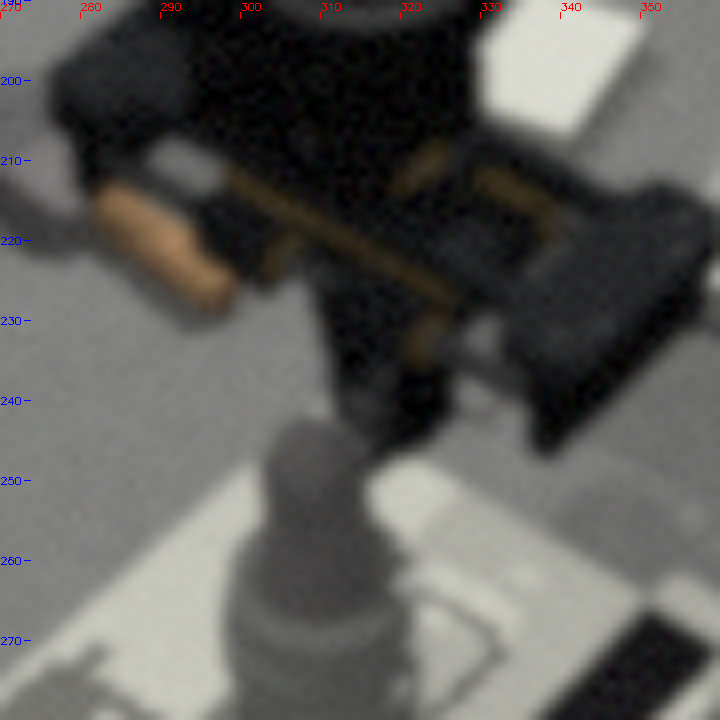

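```bash
python3 -m pendant '[[0,0,-0.01,0,0,0],[0,0,-0.02,0,0,0],[0,0,-0.03,0,0,0],[0,0,-0.04,0,0,0],[0,0,-0.04,0,0,0],[0,0,-0.04,0,0,0],[0,0,-0.04,0,0,0],[0,0,-0.04,0,0,0]]'|sed -n 2,5p
```

```text
tool_pos: [0.5387, 0.0106, 0.1411]
tool_rot: [-179.3, -0.1, -11.6]
force: [8.9, 17.1, -11.9]
grip_width: 0.0137
```

```bash
python3 -m pendant '[[0,0.02,0.01,0,0,0],[0,0.04,0.02,0,0,0],[0,0.04,0.02,0,0,0],[0,0.04,0.02,0,0,0],[0,0.04,0.02,0,0,0],[0,0,0.02,0,0,0],[0,-0.05,0.02,0,0,0],[0,-0.08,0.02,0,0,0]]'|sed -n 2,5p; python3 -m pendant '[[0,0,0,0,0,0],[0,0,0,0,0,0],[0,0,0,0,0,0],[0,0,0,0,0,0],[0,0,-0.15,0,0,0],[0,0,-0.4,0,0,0],[0,0,-0.7,0,0,0],[0,0,-0.97,0,0,0]]' 36|sed -n 2,5p;  python3 -m pendant '[[0,0,0,0,0,0],[0,0,0,0,0,0],[0,0,0,0,0,0],[0,0,0,0,0,0],[0,0,0,0,0,0],[0,0,0,0,0,0],[0,0,0,0,0,0],[0,0,0,0,0,0]]'|sed -n 2,5p;python3 - <<'E'
from h import *
c=shot("wrist","w26"); crop(c,250,130,130,190,"w26b",4)
S=np.array([.5318,-.0242]);t=np.array([-.208,-.978])
for s,z in ((-12.5,.161),(-12.5,.155),(0,.163),(23.5,.15),(23.5,.145)): print(s,z,proj(c,[*(S+t*s/1000),z]))
E
```

```text
tool_pos: [0.539, 0.0109, 0.1403]
tool_rot: [-179.9, -0.0, -11.9]
force: [1.9, 2.7, -0.9]
grip_width: 0.0136
tool_pos: [0.5389, 0.008, 0.24]
tool_rot: [-180.0, -0.1, -12.0]
force: [0.8, 0.7, -0.2]
grip_width: 0.0358
tool_pos: [0.5386, 0.0082, 0.2377]
tool_rot: [-180.0, -0.0, -12.0]
force: [-0.1, -0.2, 0.3]
grip_width: 0.0359
-12.5 0.161 [308.6339946  279.71314486]
-12.5 0.155 [308.63864665 276.40394278]
0 0.163 [308.63761618 296.99137529]
23.5 0.15 [308.65621771 317.04197928]
23.5 0.145 [308.65927713 313.94197521]
```

View pics/w26b.png

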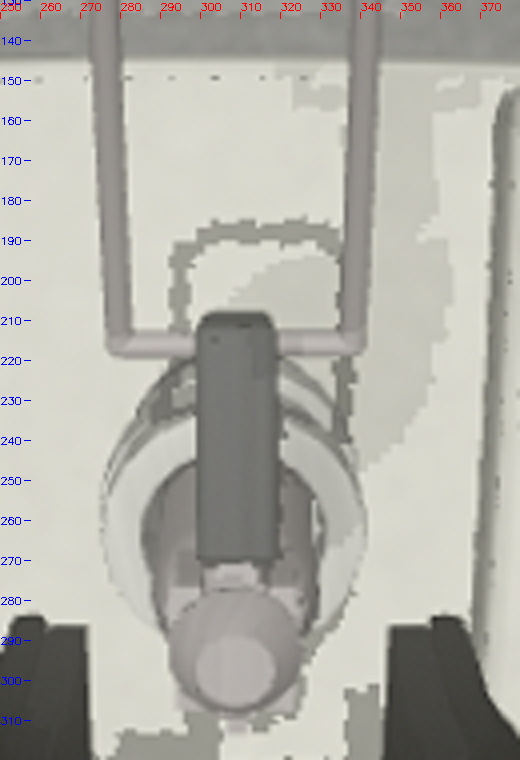

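View pics/w26.png

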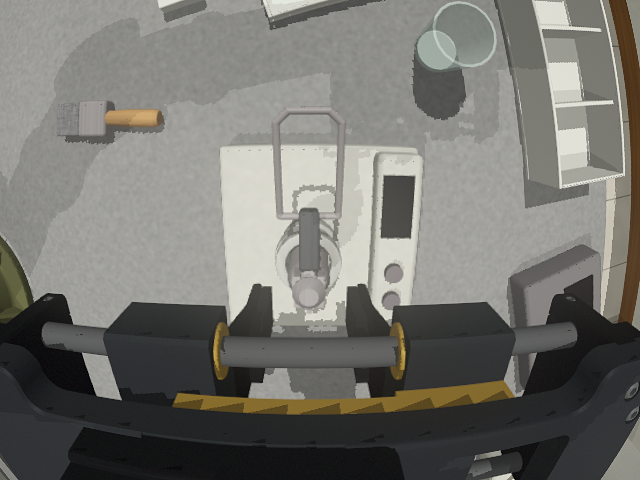

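```bash
python3 - <<'E'
from h import *
c=shot("wrist")
S=np.array([.5318,-.0242]);t=np.array([-.208,-.978])
for s,z in ((-128,.165),(-125,.172),(-130,.16),(-54,.140)): print(s,z,proj(c,[*(S+t*s/1000),z]))
crop(c,240,40,130,100,"w26t",5)
E
```

```text
-128 0.165 [308.61636395 109.03771561]
-125 0.172 [308.6090059  113.30168659]
-130 0.16 [308.62139499 106.36683506]
-54 0.14 [308.65536963 214.90939742]
```

View pics/w26t.png

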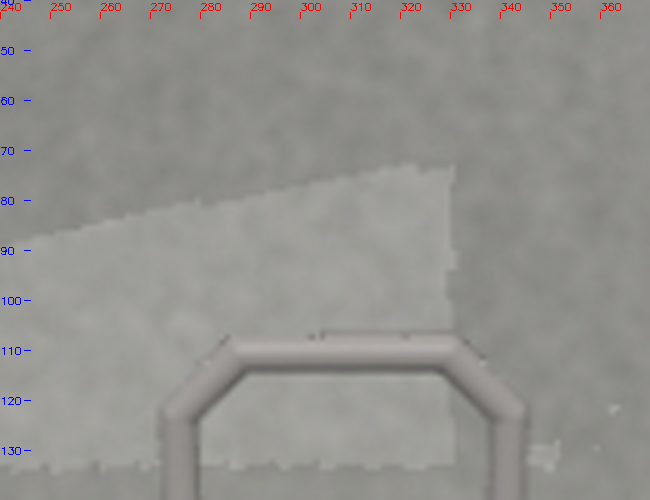

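```bash
python3 -m pendant '[[0,-0.3,-0.05,0,0,0],[0,-0.6,-0.05,0,0,0],[0,-0.9,-0.05,0,0,0],[0,-1,-0.05,0,0,0],[0,-1,-0.05,0,0,0],[0,-1,-0.05,0,0,0],[0,-1,-0.05,0,0,0],[0,-1,-0.05,0,0,0]]' 0 20|sed -n 2,5p; python3 -c "
from h import *
S=np.array([.5318,-.0242]);t=np.array([-.208,-.978]);p=S-t*.157
plan(p[0],p[1],.15,-12)"
```

```text
tool_pos: [0.5594, 0.1053, 0.2428]
tool_rot: [-180.0, -0.0, -12.1]
force: [-0.4, -0.2, -0.6]
grip_width: 0.0005
t88.90 pos [0.5594 0.1053 0.2428] rot [-1.7998e+02 -1.0000e-02 -1.2070e+01] w0.0005 F [-0.4 -0.2 -0.6]
remaining shares [-0.001 -0.245  0.928] turn [-0.    -0.    -0.001] calls 1.00 step [-0.001 -0.245  0.928]
```

```bash
python3 -m pendant '[[0,-0.25,0,0,0,0],[0,-0.25,0.2,0,0,0],[0,-0.25,0.4,0,0,0],[0,-0.25,0.6,0,0,0],[0,-0.25,0.8,0,0,0],[0,-0.25,0.93,0,0,0],[0,-0.25,0.93,0,0,0],[0,-0.25,0.93,0,0,0]]'|sed -n 2,5p; python3 - <<'E'
from h import *
S=np.array([.5318,-.0242]);t=np.array([-.208,-.978])
o=env.get_obs();print((o["tool_pos"][:2]-S)@t)
c=shot("scene","s27"); crop(c,270,170,110,100,"s27c",7)
E
```

```text
tool_pos: [0.5652, 0.131, 0.1504]
tool_rot: [-180.0, -0.1, -12.0]
force: [-0.2, 0.5, 0.0]
grip_width: 0.0006
-0.15876847589314072
```

View pics/s27c.png

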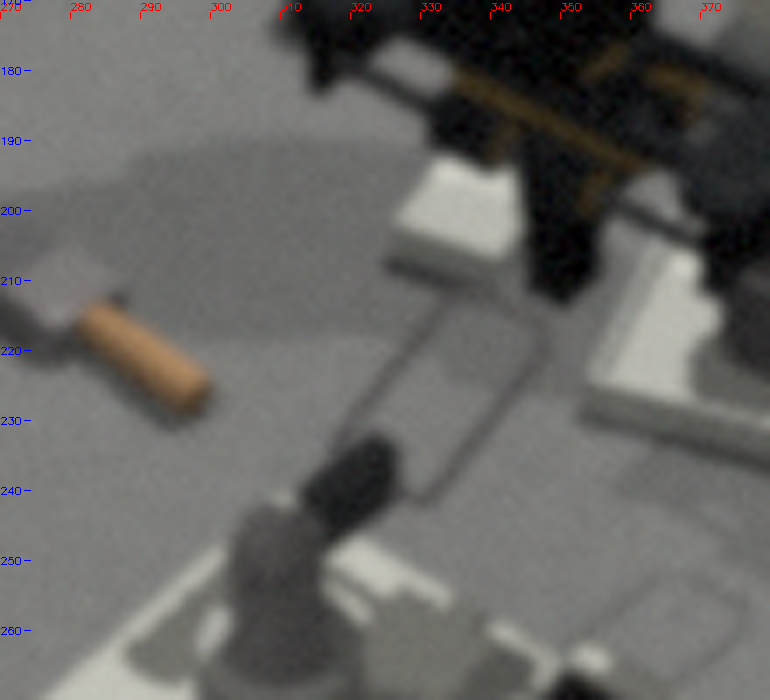

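```bash
python3 -m pendant '[[0,0.08,0,0,0,0],[0,0.16,0,0,0,0],[0,0.22,-0.02,0,0,0],[0,0.26,-0.04,0,0,0],[0,0.3,-0.06,0,0,0],[0,0.34,-0.08,0,0,0],[0,0.38,-0.1,0,0,0],[0,0.4,-0.1,0,0,0]]'|sed -n 2,5p; python3 - <<'E'
from h import *
S=np.array([.5318,-.0242]);t=np.array([-.208,-.978])
o=env.get_obs();print((o["tool_pos"][:2]-S)@t)
c=shot("scene","s28"); crop(c,270,170,110,100,"s28c",7)
c=shot("wrist","w28");
E
```

```text
tool_pos: [0.5613, 0.1047, 0.1655]
tool_rot: [-178.7, -0.6, -11.6]
force: [5.0, 24.1, 14.3]
grip_width: 0.0004
-0.132196857672124
```

View pics/s28c.png

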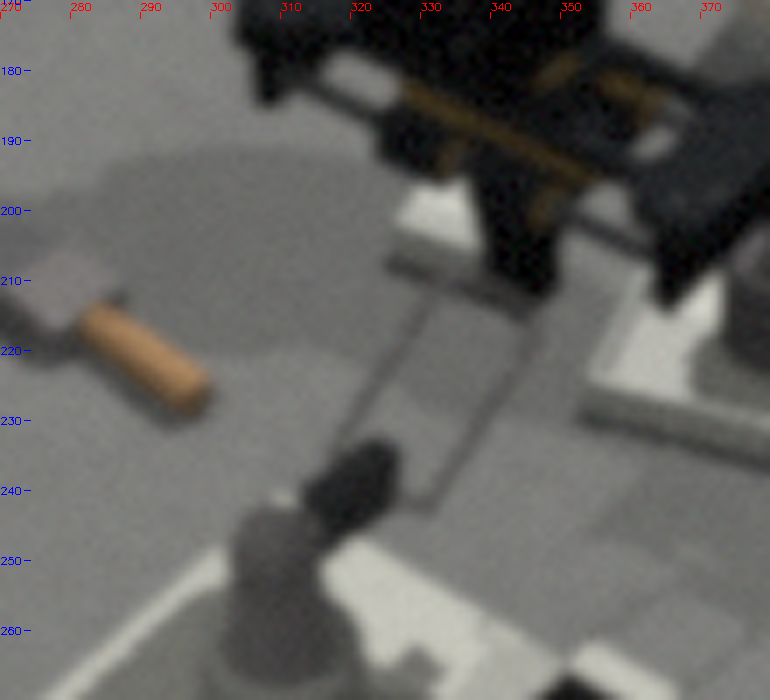

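View pics/w28.png

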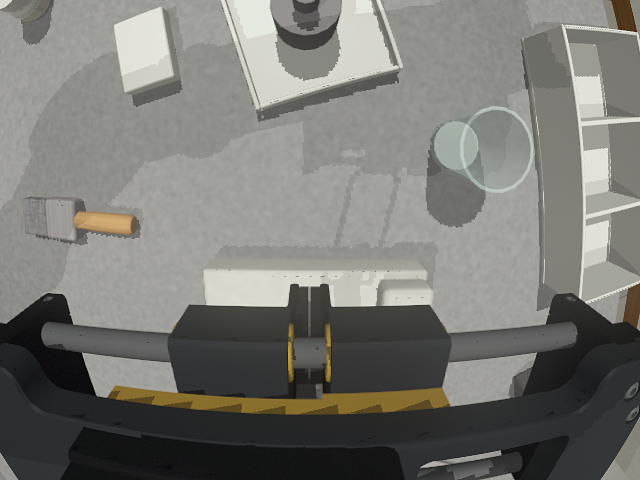

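Pushing jams at the shallow angle: 24 N with the bar hardly moving. I'll back off, turn the tool 90° and take the bar between the fingers to lead it up its arc.

```bash
python3 -m pendant '[[0,-0.2,0,0,0,0],[0,-0.4,0,0,0,0],[0,-0.4,-0.2,0,0,0],[0,-0.4,-0.5,0,0,0],[0,-0.4,-0.8,0,0,0],[0,-0.4,-0.9,0,0,0],[0,-0.4,-0.9,0,0,0],[0,-0.4,-0.9,0,0,0]]'|sed -n 2,5p; python3 - <<'E'
from h import *
c=shot("scene","s29"); crop(c,270,170,110,100,"s29c",7)
S=np.array([.5318,-.0242]);t=np.array([-.208,-.978]);p=S-t*.060
plan(*p,.25,-12)
o=env.get_obs();print(o["qpos"])
E
```

```text
tool_pos: [0.5638, 0.1303, 0.248]
tool_rot: [179.9, 0.1, -12.0]
force: [0.3, -0.2, -0.9]
grip_width: 0.0004
t92.10 pos [0.5638 0.1303 0.2481] rot [ 1.7991e+02  1.2000e-01 -1.2020e+01] w0.0006 F [0.  0.2 0.6]
remaining shares [ 0.009  0.978 -0.018] turn [ 0.001  0.001 -0.   ] calls 1.00 step [ 0.009  0.978 -0.018]
[-42.94615567   9.64673713  31.0073351   92.40518319  -5.00737674
  79.4940004  -23.38598869]
```

View pics/s29c.png

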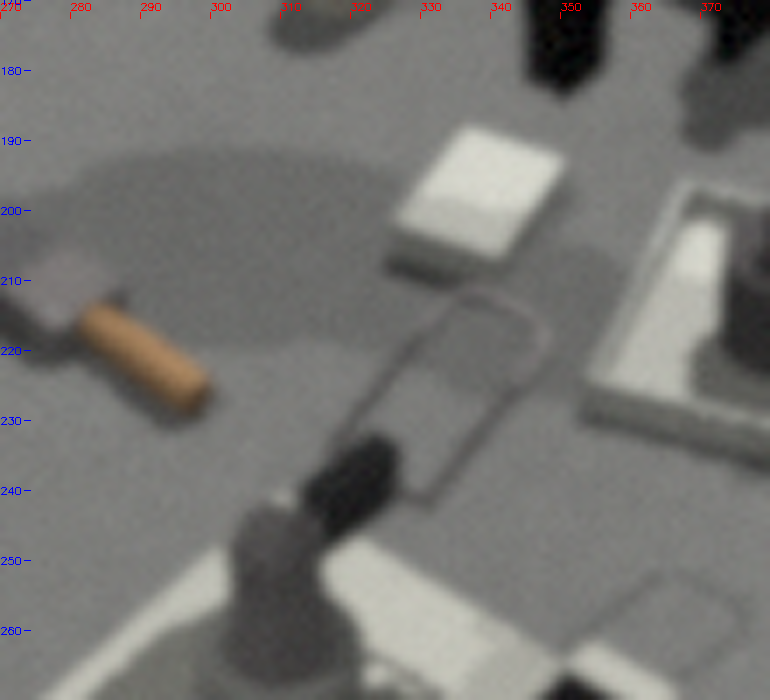

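```bash
python3 -m pendant '[[0,0.05,0,0,0,-0.12],[0,0.1,0,0,0,-0.24],[0,0.15,0,0,0,-0.36],[0,0.2,0,0,0,-0.48],[0,0.25,0,0,0,-0.6],[0,0.27,0,0,0,-0.72],[0,0.27,0,0,0,-0.84],[0,0.27,0,0,0,-0.94]]' 30 |sed -n 2,5p; python3 - <<'E'
from h import *
o=env.get_obs();print(o["qpos"])
S=np.array([.5318,-.0242]);t=np.array([-.208,-.978])
n=np.array([-t[1],t[0]])
c=shot("scene","s30"); crop(c,300,190,60,50,"s30c",10)
for u,v in ((341,213.5),(341,215),(330,242)):
    p,d=ray(c,u,v); k=((S-p[:2])@n)/(d[:2]@n); q=p+k*d; print(u,v,"s",(q[:2]-S)@t,"z",q[2])
p=S-t*.126
plan(*p,.25,78)
c=shot("wrist","w30")
E
```

```text
tool_pos: [0.5584, 0.104, 0.2485]
tool_rot: [-179.9, 0.1, 72.9]
force: [0.3, -0.4, 0.6]
grip_width: 0.0299
[-36.02392171   7.88580389  25.327409    93.70477891  -3.40884179
  79.28472889  62.6384348 ]
341 213.5 s -0.11923435742525658 z 0.17005118959765486
341 215 s -0.11930629221934827 z 0.16493496518124695
330 242 s -0.07561686941549244 z 0.10508595634626228
t93.15 pos [0.5584 0.1039 0.2485] rot [-1.7991e+02  7.0000e-02  7.3170e+01] w0.0296 F [-0.5 -0.1 -0.2]
remaining shares [-0.048  0.011 -0.015] turn [-0.001  0.001 -0.054] calls 1.00 step [-0.048  0.011 -0.015]
```

View pics/w30.png

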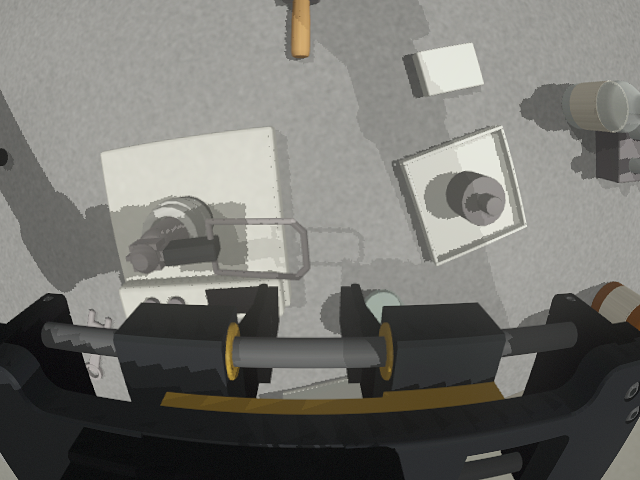

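View pics/s30c.png

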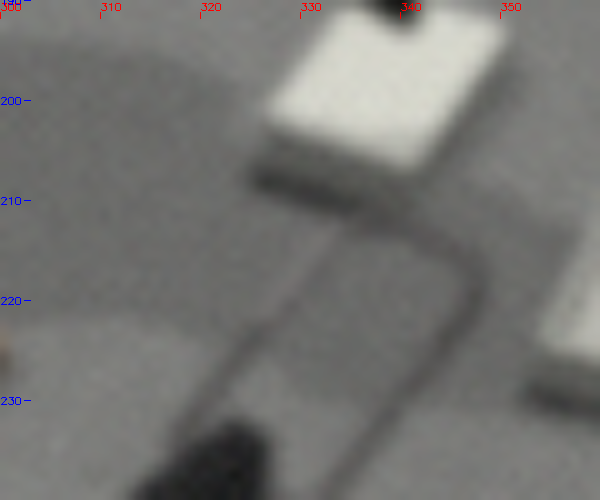

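```bash
python3 - <<'E'
from h import *
S=np.array([.5318,-.0242]);t=np.array([-.208,-.978]);n=np.array([-t[1],t[0]])
c=shot("wrist"); crop(c,120,180,200,120,"w31",4)
for z in (.16,.165,.17,.175):
    p=at(c,304,248,z);print("bar",z,(p[:2]-S)@t,(p[:2]-S)@n)
# proj cone top, check
print(proj(c,[*S,.163]))
E
```

```text
bar 0.16 -0.12683334515460368 0.00011845397751255937
bar 0.165 -0.12705685990740742 -0.0015296340974322144
bar 0.17 -0.12728037466021117 -0.0031777221723769825
bar 0.175 -0.1275038894130149 -0.004825810247321757
[140.15457721 263.36151787]
```

View pics/w31.png

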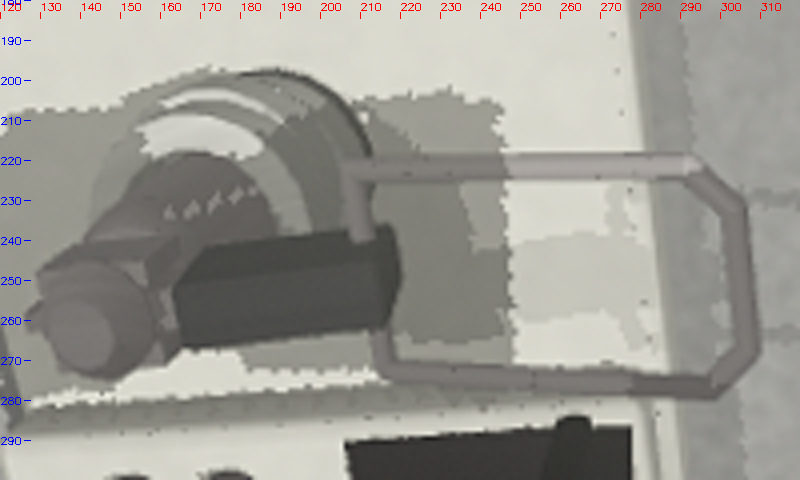

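```bash
python3 - <<'E'
from h import *
S=np.array([.5318,-.0242]);t=np.array([-.208,-.978]);p=S-t*.128
plan(*p,.153,78)
E
```

```text
t93.25 pos [0.5585 0.104  0.2488] rot [-1.7993e+02  5.0000e-02  7.2430e+01] w0.0297 F [ 0.3  0.2 -0.1]
remaining shares [-0.028  0.009  0.958] turn [-0.001  0.001 -0.062] calls 1.00 step [-0.028  0.009  0.958]
```

```bash
python3 -m pendant '[[-0.028,0.01,0,0,0,-0.06],[-0.028,0.01,0.2,0,0,-0.06],[-0.028,0.01,0.4,0,0,-0.06],[-0.028,0.01,0.55,0,0,-0.06],[-0.028,0.01,0.7,0,0,-0.06],[-0.028,0.01,0.8,0,0,-0.06],[-0.028,0.01,0.8,0,0,-0.06],[-0.028,0.01,0.8,0,0,-0.06]]' 32|sed -n 2,5p; python3 - <<'E'
from h import *
c=shot("wrist","w32"); crop(c,200,220,220,130,"w32c",3.6 and 3)
S=np.array([.5318,-.0242]);t=np.array([-.208,-.978]);p=S-t*.128
plan(*p,.153,78)
E
```

```text
tool_pos: [0.5595, 0.1012, 0.1703]
tool_rot: [179.9, -0.0, 78.0]
force: [-0.2, -1.0, 0.8]
grip_width: 0.0321
t94.30 pos [0.5596 0.1012 0.1704] rot [ 1.7993e+02 -4.0000e-02  7.7990e+01] w0.0320 F [-0.2 -0.1 -0.3]
remaining shares [-0.005 -0.011  0.174] turn [ 0.001 -0.    -0.   ] calls 1.00 step [-0.005 -0.011  0.174]
```

View pics/w32.png

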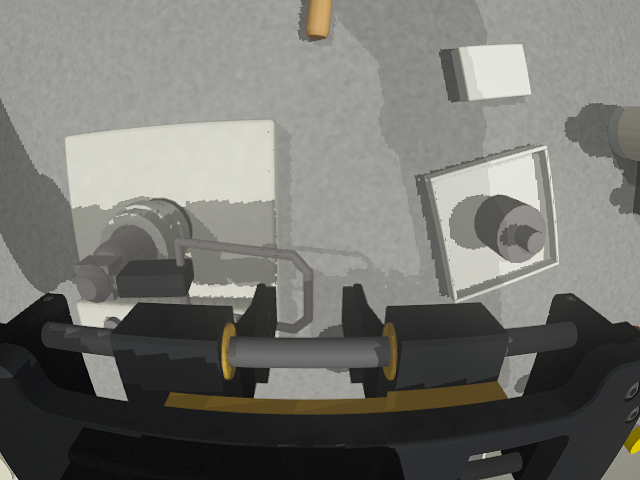

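```bash
python3 -m pendant '[[-0.005,-0.01,0.05,0,0,0],[-0.005,-0.01,0.1,0,0,0],[-0.005,-0.01,0.15,0,0,0],[-0.005,-0.01,0.18,0,0,0],[-0.005,-0.01,0.18,0,0,0],[-0.005,-0.01,0.18,0,0,0],[-0.005,-0.01,0.18,0,0,0],[-0.005,-0.01,0.18,0,0,0]]' |sed -n 2,5p;python3 -m pendant '[[0,0,0,0,0,0],[0,0,0,0,0,0],[0,0,0,0,0,0],[0,0,0,0,0,0],[0,0,0,0,0,0],[0,0,0,0,0,0],[0,0,0,0,0,0],[0,0,0,0,0,0]]' 0 8 |sed -n 2,5p; python3 - <<'E'
from h import *
S=np.array([.5318,-.0242]);t=np.array([-.208,-.978])
o=env.get_obs();print((o["tool_pos"][:2]-S)@t)
c=shot("wrist","w33"); crop(c,170,200,200,140,"w33c",4)
E
```

```text
tool_pos: [0.5581, 0.1009, 0.1518]
tool_rot: [180.0, -0.0, 78.0]
force: [-0.3, 0.3, 0.7]
grip_width: 0.0319
tool_pos: [0.558, 0.1009, 0.1517]
tool_rot: [180.0, -0.0, 78.0]
force: [-0.2, 0.4, 0.2]
grip_width: 0.0044
-0.12783727880335075
```

View pics/w33c.png

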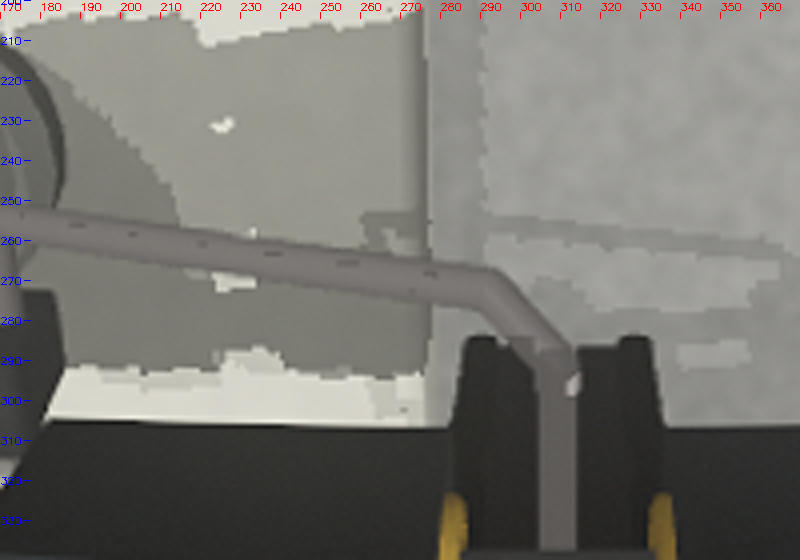

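```bash
python3 -m pendant '[[-0.027,0,-0.071,0,0,0],[-0.065,0,-0.144,0,0,0],[-0.117,0,-0.223,0,0,0],[-0.188,0,-0.306,0,0,0],[-0.26,0,-0.369,0,0,0],[-0.35,0,-0.43,0,0,0],[-0.35,0,-0.43,0,0,0],[-0.35,0,-0.43,0,0,0]]' |sed -n 2,5p; python3 - <<'E'
from h import *
c=shot("scene","s34"); crop(c,270,150,110,110,"s34c",7)
c=shot("wrist","w34"); crop(c,120,200,250,140,"w34c",3)
E
```

```text
tool_pos: [0.5512, 0.0666, 0.1956]
tool_rot: [179.9, -0.1, 78.0]
force: [-0.1, 4.4, 5.4]
grip_width: 0.0043
```

View pics/s34c.png

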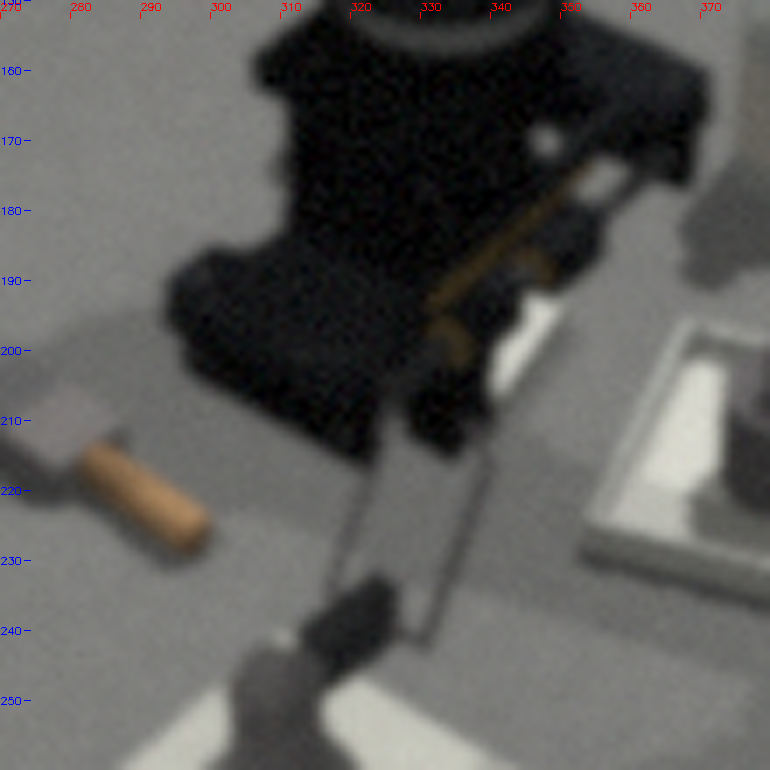

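View pics/w34c.png

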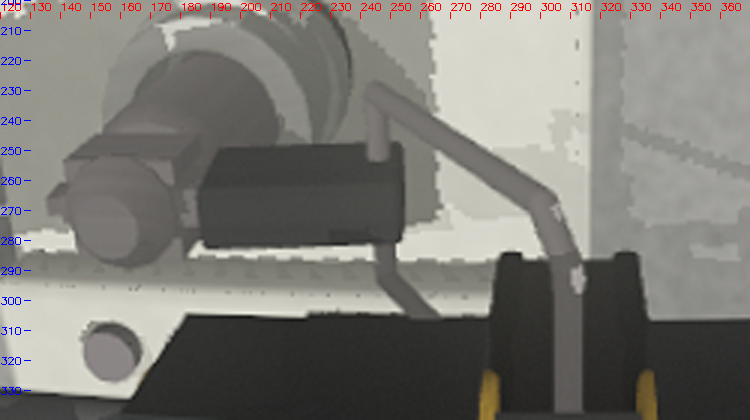

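```bash
python3 -m pendant '[[-0.085,0,-0.06,0,0,0],[-0.188,0,-0.09,0,0,0],[-0.281,0,-0.11,0,0,0],[-0.39,0,-0.12,0,0,0],[-0.485,0,-0.115,0,0,0],[-0.579,0,-0.1,0,0,0],[-0.657,0,-0.075,0,0,0],[-0.657,0,-0.075,0,0,0]]' |sed -n 2,5p; python3 - <<'E'
from h import *
c=shot("scene","s35"); crop(c,270,150,110,110,"s35c",7)
c=shot("wrist","w35"); crop(c,170,200,250,140,"w35c",3)
E
```

```text
tool_pos: [0.5364, 0.0011, 0.2015]
tool_rot: [-179.9, 0.1, 77.9]
force: [0.2, -0.2, -0.1]
grip_width: 0.0047
```

View pics/s35c.png

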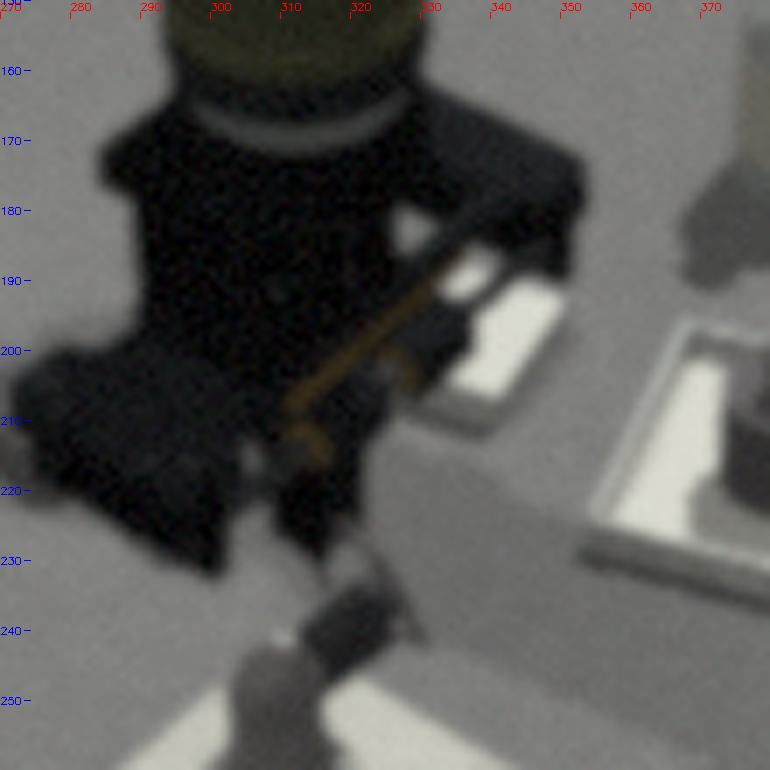

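View pics/w35c.png

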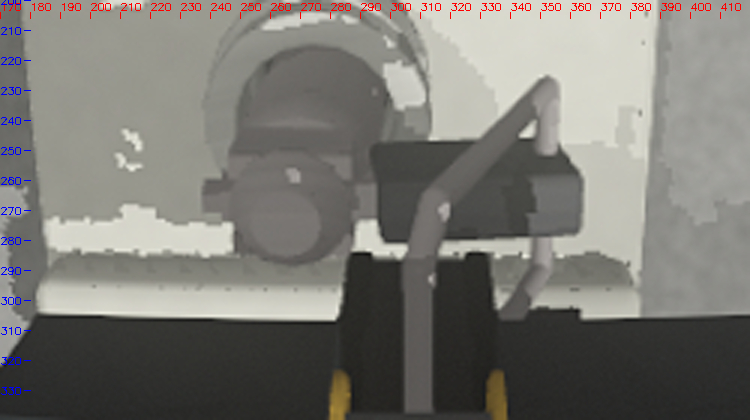

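```bash
python3 -m pendant '[[-0.05,0,0.01,0,0,0],[-0.087,0,0.03,0,0,0],[-0.13,0,0.055,0,0,0],[-0.169,0,0.08,0,0,0],[-0.21,0,0.11,0,0,0],[-0.245,0,0.14,0,0,0],[-0.313,0,0.205,0,0,0],[-0.35,0,0.24,0,0,0]]' |sed -n 2,5p; python3 - <<'E'
from h import *
c=shot("wrist","w36"); crop(c,170,180,250,160,"w36c",3)
E
```

```text
tool_pos: [0.5296, -0.0321, 0.1776]
tool_rot: [-180.0, -0.0, 78.0]
force: [0.4, 1.6, -2.1]
grip_width: 0.0044
```

View pics/w36c.png

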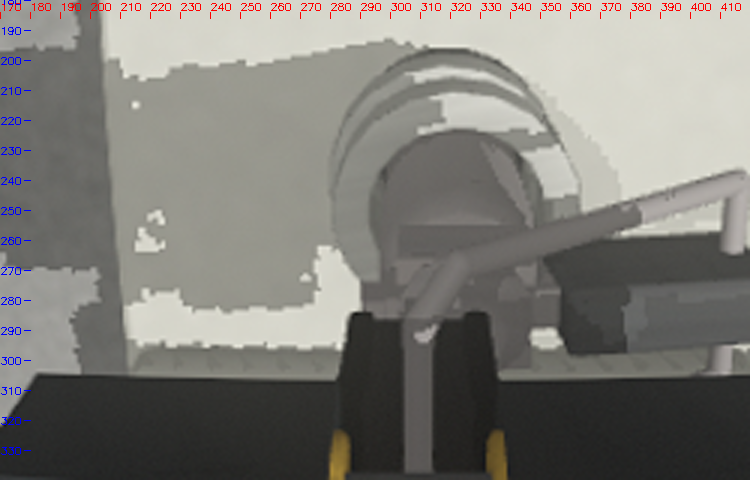

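Over centre and still held. I'll open up, let it snap, then lift away.

```bash
python3 -m pendant '[[0,0,0,0,0,0],[0,0,0,0,0,0],[0,0,0,0,0,0],[0,0,0,0,0,0],[0,0,-0.1,0,0,0],[0,0,-0.3,0,0,0],[0,0,-0.6,0,0,0],[0,0,-0.8,0,0,0]]' 50 |sed -n 2,5p; python3 - <<'E'
from h import *
c=shot("wrist","w37"); crop(c,170,180,250,160,"w37c",3)
c=shot("scene","s37"); crop(c,270,190,100,100,"s37c",7)
E
```

```text
tool_pos: [0.5304, -0.0319, 0.2604]
tool_rot: [179.9, -0.1, 78.0]
force: [0.2, 0.3, 0.6]
grip_width: 0.0497
```

View pics/w37c.png

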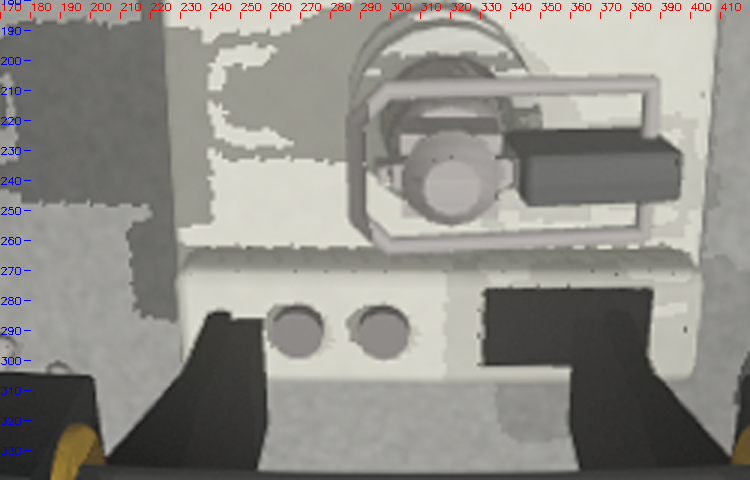

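View pics/s37c.png

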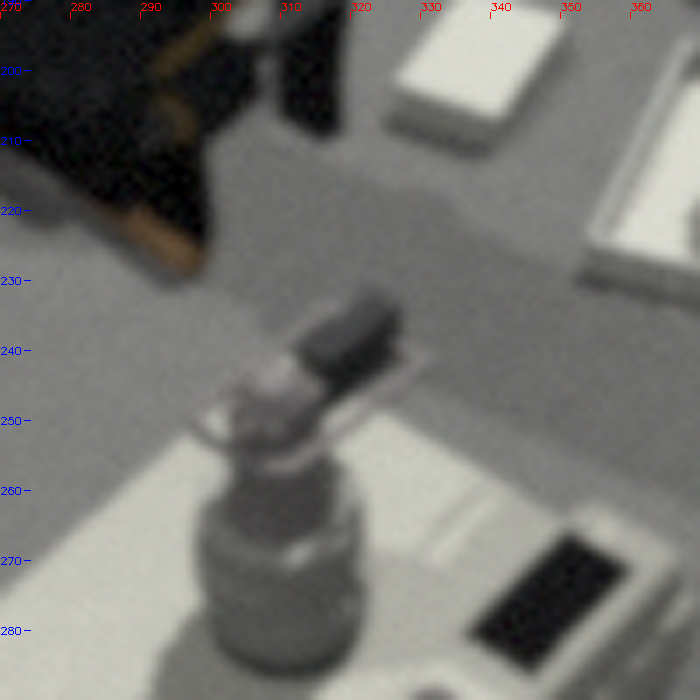

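```bash
python3 - <<'E'
from h import *
c=shot("wrist","w38"); crop(c,270,180,140,90,"w38c",5)
s=shot("scene"); crop(s,285,225,60,45,"s38c",12)
E
```

```text
(no output)
```

View pics/w38c.png

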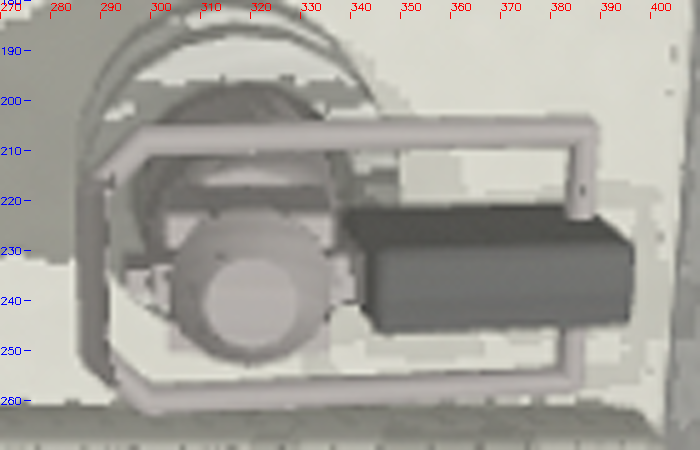

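View pics/s38c.png

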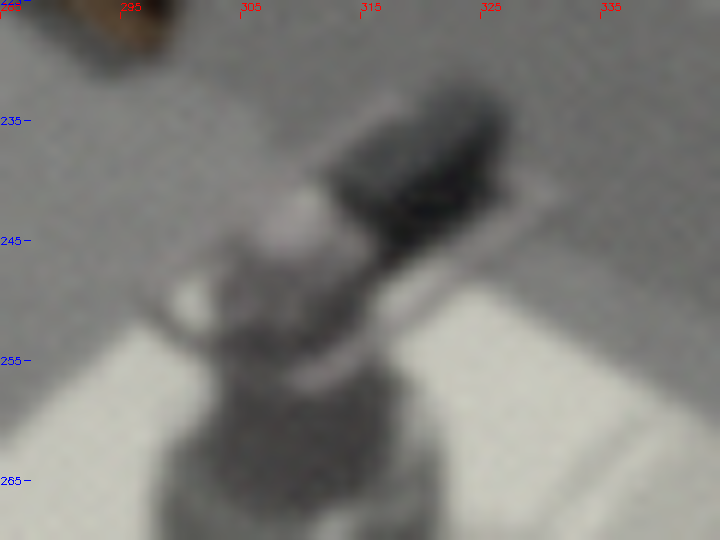

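```bash
python3 - <<'E'
from h import *
from scipy.optimize import least_squares
S=np.array([.5318,-.0242]);t=np.array([-.208,-.978]);n=np.array([-t[1],t[0]])
c=shot("wrist")
print("cone pred",proj(c,[*S,.163]))
obs={"ft":(344.8,237.6),"rt":(396.4,236.6),"tip":(295.6,237),"hinge":(385.2,235.5),"bar":(288.6,234.4)}
off=np.array([320,240.4])-proj(c,[*S,.163])
def pt(x,zz,p):
    m,dz,th,d=p[:4]
    s=m+x*np.cos(th)-zz*np.sin(th); z=.145+dz+zz*np.cos(th)+x*np.sin(th)
    q=S+t*s+n*d; return proj(c,[*q,z])+off
def f(p):
    b=p[4] # bail elevation above shank axis forward
    P={"ft":pt(-.0125,.016,p),"rt":pt(-.0545,.016,p),"tip":pt(.0235,.003,p),"hinge":pt(-.0495,0,p),"bar":pt(-.0495+.078*np.cos(b),.078*np.sin(b),p)}
    r=[v for k in obs for v in (P[k]-obs[k])]
    return r+[p[1]/.0013,p[2]/.1, p[4]/.2]
r=least_squares(f,[0,0,0,0,0],x_scale=[.01,.001,.1,.001,.1]);print(np.round(r.x,4),np.round(r.fun,2))
E
```

```text
cone pred [320.20890834 243.87995222]
[-0.0043 -0.001   0.1079  0.0011 -0.0308] [-0.26  2.3   1.34  1.44 -0.66 -0.69  0.18 -3.2  -0.53  0.07 -0.78  1.08
 -0.15]
```

```bash
python3 -m pendant '[[0,-0.1,-0.2,0,0,0],[0,-0.2,-0.4,0,0,0],[0,-0.4,-0.6,0,0,0],[0,-0.6,-0.6,0,0,0],[0,-0.8,-0.6,0,0,0],[0,-0.8,-0.6,0,0,0],[0,-0.8,-0.6,0,0,0],[0,-0.8,-0.6,0,0,0]]' |sed -n 2,5p; python3 - <<'E'
from h import *
c=shot("wrist","w40"); c=shot("top","t40"); print(env.get_obs()["time_s"])
E
```

```text
tool_pos: [0.4519, -0.0155, 0.3177]
tool_rot: [-180.0, 0.0, 78.0]
force: [-0.1, 0.7, -0.1]
grip_width: 0.0499
101.95
```

View pics/w40.png

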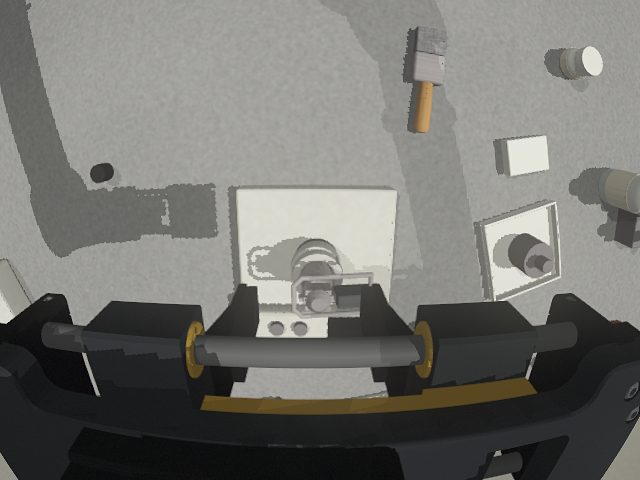

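View pics/t40.png

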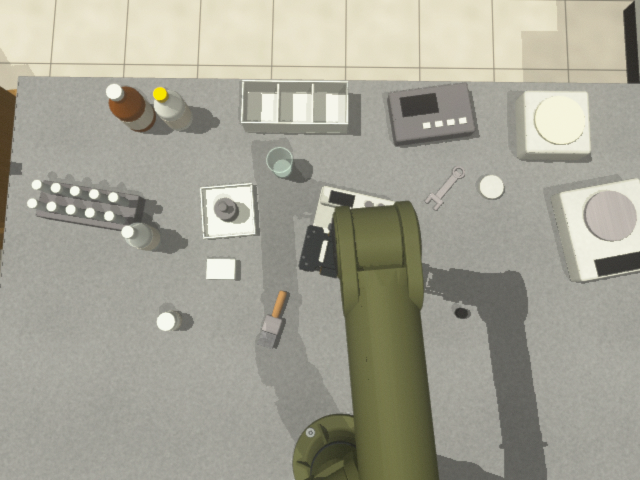

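The top view shows the cap upright in the tray at (226,208) and every bystander where it started. No rings are left on the bench, and the bail is shut. I'll hand in the job.

```bash
python3 -c "
from cell import env
print(env.sign_off())"
```

```text
the job is handed in; nothing more can be done
None
```

I finished the job and handed it in at about 102 s; no verdict was reported. The one departure from the brief is that the linchpin's block is a few millimetres short of the spindle.

- **Cap:** It stands upright in the white tray, near the middle in the last pictures.
- **Rings:** All three rings on the bench are stacked flat on the spindle. No fourth ring was visible in any picture.
- **Pin:** By my fit to the last close picture, it sits about 4 mm short and tilted about 0.11 rad, against limits of 10 mm and 0.25 rad. I pushed a second time with 18 N and gained only about 1 mm. My guess is that the lower edge of the tilted block meets the taper below the spindle head.
- **Wire ring:** My first try at pushing it up jammed at 24 N on the wrist. I then gripped its bar, led it over centre and let it snap. The fit puts it about 0.03 rad from level with the shank, with the bar past the pin's end.
- **Bystanders:** All still in their starting places in the final top view.

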